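# Nest the tube offcuts in the dish and cap them

## Robot

A 6-joint arm with a two-finger parallel gripper is mounted at the origin on the work surface. World frame = base frame: x ahead of the robot, y to its left, z up, the work surface at z = 0. Lengths are in m, angles in rad, forces in N, time in s.
With the tool pointing down it reaches from about 0.35 to 0.95 m from the base axis. Payload 17.4 kg.
Tool frame: the origin (TCP) lies midway between the tips of the shut fingers; the grasp point (between the pads) lies robot.grip_point_offset behind it (robot.grip_point_offset is the distance from the TCP to the grasp point, in m); z points along the fingers, y is the direction in which the jaws open and shut (so a half turn about z gives the same grasp; the last joint's range is limited). The gripper opens to 93 mm and grips with 3 to 60 N. Pads are 15 mm wide; open, the fingers measure 128 mm over their backs; the gripper's body (75 mm by 188 mm) begins 65 mm behind the grasp point.
Start: joints at [1.255, 0.116, 1.442, -0, 1.584, -0.038], TCP at [0.185, 0.649, 0.219] pointing down, gripper open.
Joint ranges: [-2.83, 2.83], [-0.83, 2.19], [0.07, 2.5], [-1.14, 4.28], [0.01, 3], [-2.97, 2.97]. Speed limits (rad/s): [1.89, 1.89, 2.22, 3.14, 3.14, 3.14].

## Interface

Orientations are given as a rotation vector (axis times angle).
In Python, from rig import monitor, optics, robot gives the robot as it stands.
- The arm moves only by the tool drive_tool, never from a script. Its argument "deltas" is a list that holds one entry, the list of rows, each a list of 6 numbers: the shift along the tool's x, y, z in m, then the turn, a rotation vector about the tool's x, y, z in degrees. In form: [[[dx, dy, dz, rx, ry, rz], ...]]. A call has exactly 8 rows; each row shifts and turns the commanded pose from where the row before left it, along the tool's axes as they then stand; what a row does not reach is not made up. A row lasts 1/12 s, in which the tool goes at most 41.7 mm and 7.16 degrees, less where a joint would pass 70% of its speed; a pose out of reach is approached as far as the arm can. A call is refused whole if a number of a shift passes 0.0417 or a number of a turn 7.16, either way. A call with a gripper value outside its range is refused whole. "grip" is the closure, from 0 (fully open) to 1 (shut), set as the call begins (left out, the last holds). The fingers move at their own pace and stop on an object; "force" is the grip in N (left out, the last holds). Time passes only in rows, so rows that do not move let the fingers close, or fill a call up. It gives the time, the measured TCP pose, the force and the opening at its end, in the units of the state.
- monitor.observe(): the state, without advancing time (a new reading comes with each control period).
- optics.grab_frame(name): name is "side" or "top" or "wrist"; returns a dict with "img" (400x640x3 uint8, red, green, blue), "fx", "fy", "cx", "cy" (pixels), "distortion" ([k1, k2, p1, p2, k3] as OpenCV has them; the pictures are not rectified), "world_from_camera" (4x4, takes a point from camera to world coordinates); the wrist camera has in their place "T_tool_cam" (4x4, takes a point from camera to tool coordinates, whose origin is the TCP and whose axes are the flange's). Camera axes: x right, y up, looking along -z (the intrinsics and any distortion apply to the point x, -y, -z); pixel columns grow to the right and rows downward; lengths in m; the calibration is good to about 2 mm. A picture is of the moment at which its call begins: read the wrist's pose just before it. There is no depth.
- robot.sign_off(): hands the job in, once; it reports no verdict.
The state is a dict: "time_s": time; "joint_positions": joint angles; "joint_velocities": joint speeds; "tau": joint torques, N m; "eef_pos": TCP position; "orientation": TCP orientation; "wrist_force": force on the tool from outside, world axes, zero at the start; "moment": the same for the moment, N m; "grip_width": opening from 0.0 (shut) to 1.0 (fully open).
Only numpy, scipy, OpenCV 4.12 (cv2) and the standard library are available. Lean on these libraries where they do the work, as an engineer would, in place of code of your own. Each camera call takes 0.05 s, during which the arm holds its last target.

## Task

Pack away the aluminium offcuts standing on the welding bench: lay the wide ring flat in the round dish first, then stand the square tube inside the ring, then the thin round tube inside the square tube, and last put the plastic cap over the top end of the thin tube so that it sits fully down and level. Set each piece down rather than dropping it, and leave the hammer, the welding magnet and the square tray with its coupling undisturbed.

Things in the scene. Friction and masses are not known exactly. Their poses are not given: they have to be found in the camera images.
- ring_mid (a point): wide ring: a short offcut of round aluminium pipe, 114 mm outside and 98 mm inside diameter (wall 8 mm), 45 mm high, stands on the bench with its bore upright; about 0.3 kg. Too wide to span: grip it across its wall. The point is on its axis, half-way up (22.5 mm above its underside); z along the bore
- square_mid (a point): square tube offcut of aluminium, 55 x 55 mm outside, 47 x 47 mm inside (wall 4 mm), 80 mm high, standing on end; about 0.18 kg. The point is on its axis, half-way up (40 mm above its underside); x and y are square to its flat sides, z along the tube
- round_mid (a point): thin round tube offcut of aluminium, 32 mm outside and 24 mm inside diameter, 115 mm high, standing on end; about 0.11 kg. The point is on its axis, half-way up (57.5 mm above its underside); z along the tube
- cap_mid (a point): pipe end cap of white plastic, lying mouth down: a round cup 54 mm outside and 46 mm inside diameter, 36 mm high, top 6 mm thick (so 30 mm deep); about 35 g. The point is on its axis, half-way up (18 mm above its open rim); z points out of its closed top. It goes loosely over the thin round tube until the tube's end meets the inside of its top
- dish: shallow round steel dish fixed to the bench, 148 mm outside and 140 mm inside diameter, floor 4 mm above the bench, rim 10 mm above the bench. Origin: centre of its underside, at bench height; z up
- tray: square grey tray fixed to the bench, 130 x 130 mm, 18 mm high; not a target. Origin: centre of its underside
- coupling_mid (a point): bystander: brass coupling, 48 mm diameter, 30 mm high, loose in the square tray. The point is at its centre
- hammer: bystander: hammer lying on the bench, 0.26 m long, head 78 mm across, 26 mm high. Origin: on the bench near its middle; x along it, towards the head
- magnet: bystander: red L-shaped welding magnet lying on the bench, legs 90 mm (along its x) and 100 mm (along its +y), 30 mm wide, up to 22 mm high. Origin: at bench height, in the middle of the leg along x; the other leg leaves from its -x end
Things that resemble listed ones, but are neither listed nor needed, are in the scene too. Leave any black or brown look-alike of the part that bears round_mid alone.

How it is judged:
By the outcome, as a careful person would: the job done as asked, in the order asked, and still so for the second after the job is handed in, with the robot touching nothing.
It also fails if it takes over 128 s, if anything falls off the work surface, if the arm or the gripper's body presses on something with over 40 N, if the wrist force passes 120 N, or if a joint passes its speed limit or range.

## Working session

There is one attempt and no reset: what is moved stays moved. The work goes in short steps, Python scripts to look and compute and a tool call to move; the robot and the scene stay as the last step left them, time stands still between calls to the robot, and variables do not carry over. Pictures are saved under pics/ and viewed, and the job is handed in when it is done.

Besides the shell and the picture viewer there is one more tool, called after ">>>" by a JSON object that holds its "op" and its "data". drive_tool: Moves the arm, as the interface text tells. Its arguments: {"type":"object","properties":{"deltas":{"type":"array"},"grip":{"type":"number"},"force":{"type":"number"}},"required":["deltas"]}

```bash
ls; mkdir -p pics; python3 - <<'E'
from rig import monitor, optics, robot
import cv2
s=monitor.observe(); print(s); print(robot.grip_point_offset, [a for a in dir(robot) if a[0]!='_'])
for n in("top","side","wrist"):
    f=optics.grab_frame(n); cv2.imwrite(f"pics/{n}0.png",f["img"][:,:,::-1]); print({k:v for k,v in f.items() if k!="img"})
E
```

```text
pics
{'time_s': 0.0, 'joint_positions': array([ 1.25518162e+00,  1.16529066e-01,  1.44225704e+00, -1.52368354e-05,
        1.58401601e+00, -3.78245607e-02]), 'joint_velocities': array([ 1.12536426e-03, -1.02623440e-03, -1.47343259e-03, -2.49694805e-05,
       -5.65760150e-04,  1.83060478e-05]), 'tau': array([-3.11892079e-03, -7.21269536e+01, -6.22584271e+01,  7.79873645e-02,
        2.40075920e-02, -1.01098221e-04]), 'eef_pos': array([0.18507172, 0.64892098, 0.21788124]), 'orientation': array([-4.34922946e-01, -3.11114147e+00,  1.87431862e-03]), 'wrist_force': array([-0.10494701, -0.31171617,  1.30301368]), 'moment': array([ 0.01701507, -0.00358978, -0.0129261 ]), 'grip_width': 1.0021880175608961}
0.0188 ['IKError', 'grip_point_offset', 'sign_off']
{'fx': 482.76291442453976, 'fy': 482.76291442453976, 'cx': 330.29910321905516, 'cy': 201.19981308014147, 'distortion': array([-0.05028435,  0.        ,  0.        ,  0.        ,  0.        ]), 'world_from_camera': array([[ 0.02195815,  0.98726491, -0.15756218,  0.30526602],
       [-0.99968187,  0.01972582, -0.015718  , -0.00387816],
     
[... 420 characters left out ...]
 -0.72727214, -0.73727952],
       [-0.01208795,  0.76283555,  0.64647954,  0.73955582],
       [ 0.        ,  0.        ,  0.        ,  1.        ]])}
{'fx': 325.80579606037224, 'fy': 325.80579606037224, 'cx': 316.63047702729716, 'cy': 201.97257542141097, 'distortion': array([-0.01012219,  0.        ,  0.        ,  0.        ,  0.        ]), 'T_tool_cam': array([[-3.79345257e-04,  9.55505508e-01,  2.94973017e-01,
         8.27367881e-02],
       [ 9.99999842e-01,  2.39801859e-04,  5.09243867e-04,
         9.17968203e-04],
       [ 4.15850242e-04,  2.94973164e-01, -9.55505447e-01,
        -1.66709288e-01],
       [ 0.00000000e+00,  0.00000000e+00,  0.00000000e+00,
         1.00000000e+00]])}
```

View pics/top0.png

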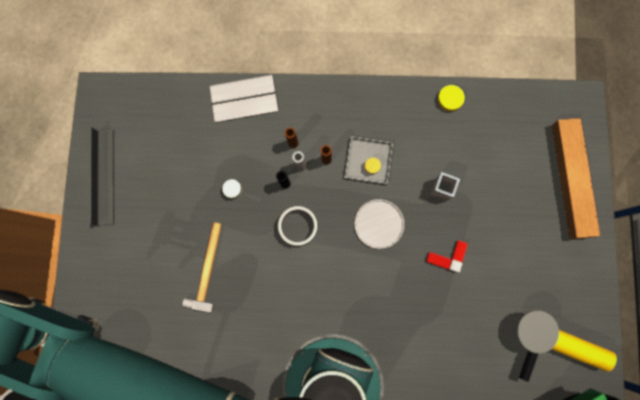

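View pics/side0.png

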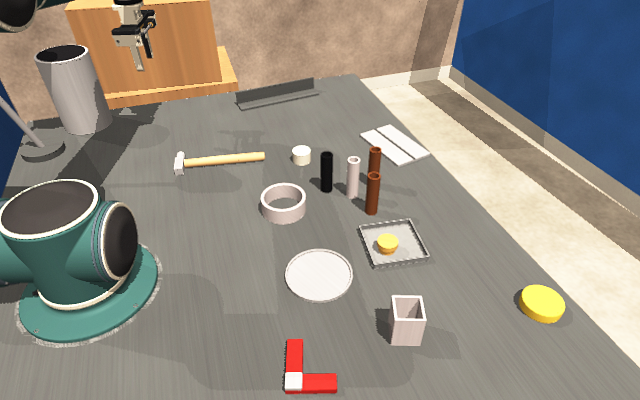

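View pics/wrist0.png

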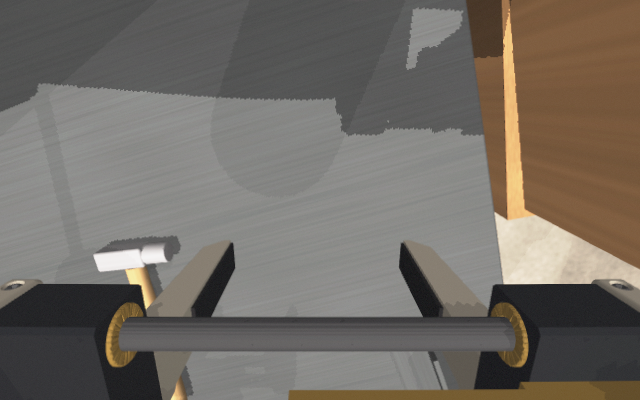

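The top view shows the ring at (297,226), dish (379,224), square tube (447,184), thin tube (298,157) with black (283,179) and brown (291,138)/(327,155) look-alikes nearby, and the cap at (232,189). Next I measure.

```bash
cat > h.py <<'E'
import numpy as np, cv2
from rig import monitor, optics, robot
from scipy.spatial.transform import Rotation as R
def grab(n,save=None):
    s=monitor.observe(); f=optics.grab_frame(n)
    if n=="wrist":
        T=np.eye(4);T[:3,:3]=R.from_rotvec(s['orientation']).as_matrix();T[:3,3]=s['eef_pos']
        f['T']=T@f['T_tool_cam']
    else: f['T']=f['world_from_camera']
    f['K']=np.array([[f['fx'],0,f['cx']],[0,f['fy'],f['cy']],[0,0,1]])
    if save: cv2.imwrite('pics/'+save,f['img'][:,:,::-1])
    return f
def plane(f,px,z):
    p=cv2.undistortPoints(np.array(px,float).reshape(-1,1,2),f['K'],f['distortion']).reshape(-1,2)
    d=np.c_[p[:,0],-p[:,1],-np.ones(len(p))]@f['T'][:3,:3].T; o=f['T'][:3,3]
    return o+d*((z-o[2])/d[:,2])[:,None]
def proj(f,P):
    P=np.array(P,float).reshape(-1,3); c=(P-f['T'][:3,3])@f['T'][:3,:3]
    c=c*[1,-1,-1]
    return cv2.projectPoints(c,np.zeros(3),np.zeros(3),f['K'],f['distortion'])[0].reshape(-1,2)
E
python3 - <<'E'
from h import *
for n,b in(("top",[(210,120,480,280)]),("side",[(250,130,450,350)])):
    f=grab(n); x0,y0,x1,y1=b[0]
    c=f['img'][y0:y1,x0:x1]; k=800/(x1-x0); k=min(k,600/(y1-y0)); cv2.imwrite(f'pics/{n}1.png',cv2.resize(c,None,fx=k,fy=k,interpolation=cv2.INTER_CUBIC)[:,:,::-1])
    print(n,k)
    img=f['img'].astype(int); m=((img.min(2)>(120 if n=="top" else 150))&(img.max(2)-img.min(2)<45)).astype(np.uint8)
    cs,h=cv2.findContours(m,cv2.RETR_CCOMP,cv2.CHAIN_APPROX_NONE)
    for c,hh in zip(cs,h[0]):
        if cv2.contourArea(c)>25 and x0<c[:,0,0].mean()<x1 and y0<c[:,0,1].mean()<y1:
            P={z:plane(f,c[:,0],z) for z in(.01,.036,.045,.08,.115)}
            M=cv2.moments(c);ce=(M['m10']/M['m00'],M['m01']/M['m00'])
            print('hole' if hh[3]>=0 else 'out',np.round(ce,1),cv2.contourArea(c),[(z,np.round(plane(f,ce,z)[0,:2],4).tolist(),np.round(np.ptp(p,0)[:2]*1000).tolist()) for z,p in P.items()])
E
```

```text
top 2.962962962962963
out [456.2 266.1] 85.5 [(0.01, [0.3478, -0.357], [32.0, 36.0]), (0.036, [0.3471, -0.3506], [32.0, 35.0]), (0.045, [0.3468, -0.3484], [31.0, 35.0]), (0.08, [0.3458, -0.3398], [31.0, 34.0]), (0.115, [0.3447, -0.3312], [30.0, 33.0])]
out [297.3 225.2] 1192.5 [(0.01, [0.4597, 0.1161], [118.0, 118.0]), (0.036, [0.4569, 0.1139], [116.0, 115.0]), (0.045, [0.456, 0.1132], [115.0, 115.0]), (0.08, [0.4522, 0.1103], [112.0, 112.0]), (0.115, [0.4484, 0.1073], [109.0, 109.0])]
hole [297.3 225.2] 857.0 [(0.01, [0.4597, 0.116], [100.0, 100.0]), (0.036, [0.4569, 0.1139], [98.0, 98.0]), (0.045, [0.4559, 0.1131], [97.0, 97.0]), (0.08, [0.4522, 0.1102], [95.0, 95.0]), (0.115, [0.4484, 0.1073], [92.0, 92.0])]
out [379.  223.5] 1872.5 [(0.01, [0.47, -0.1279], [148.0, 147.0]), (0.036, [0.467, -0.1257], [145.0, 144.0]), (0.045, [0.466, -0.1249], [144.0, 143.0]), (0.08, [0.462, -0.1219], [140.0, 139.0]), (0.115, [0.4579, -0.1189], [137.0, 136.0])]
out [231.1 187.8] 263.0 [(0.01, [0.5697, 0.3216], [56.0, 56.0]), (0.036, [0.5649, 0.3157], [55.0, 55.0]), (0.045, [0.5632, 0.3137], [55.0, 5
[... 3152 characters left out ...]
.0, 74.0])]
out [353.9 174.8] 321.0 [(0.01, [0.6808, 0.1818], [99.0, 187.0]), (0.036, [0.6664, 0.1491], [96.0, 181.0]), (0.045, [0.6614, 0.1378], [95.0, 178.0]), (0.08, [0.6419, 0.0937], [90.0, 169.0]), (0.115, [0.6225, 0.0496], [85.0, 160.0])]
out [302.  153.7] 245.0 [(0.01, [0.5736, 0.3327], [63.0, 110.0]), (0.036, [0.563, 0.2946], [61.0, 106.0]), (0.045, [0.5593, 0.2814], [60.0, 105.0]), (0.08, [0.545, 0.2301], [57.0, 100.0]), (0.115, [0.5307, 0.1787], [54.0, 94.0])]
hole [446.9 132.8] 74.0 [(0.01, [1.0445, 0.295], [64.0, 45.0]), (0.036, [1.017, 0.2582], [62.0, 44.0]), (0.045, [1.0076, 0.2454], [61.0, 43.0]), (0.08, [0.9707, 0.1959], [58.0, 41.0]), (0.115, [0.9338, 0.1464], [55.0, 39.0])]
```

View pics/top1.png

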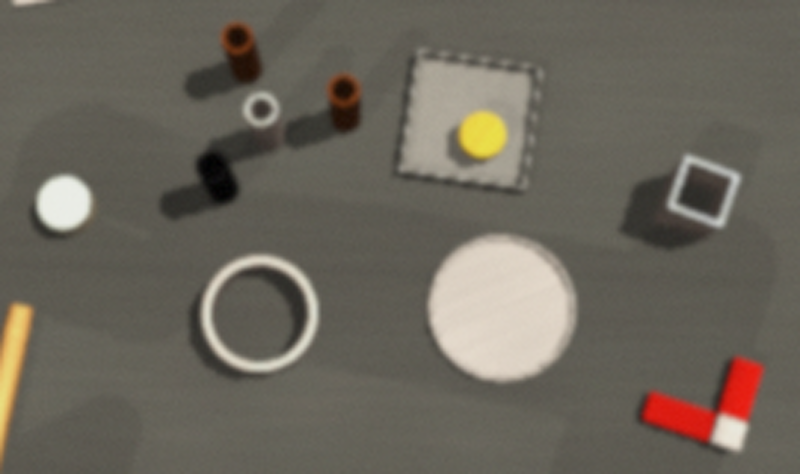

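```bash
python3 - <<'E'
from h import *
s=monitor.observe(); Rm=R.from_rotvec(s['orientation']).as_matrix(); print(np.round(Rm,3))
f=grab("top")
# square orientation: inner/outer rect at z=.08
img=f['img'].astype(int); m=((img.min(2)>120)&(img.max(2)-img.min(2)<45)).astype(np.uint8)
cs,h=cv2.findContours(m,cv2.RETR_CCOMP,cv2.CHAIN_APPROX_NONE)
for c in cs:
    ce=c[:,0].mean(0)
    if abs(ce-[447,184]).max()<5 and cv2.contourArea(c)>25:
        P=plane(f,c[:,0],.08)[:,:2].astype(np.float32); print(cv2.minAreaRect(P*1000))
    if abs(ce-[367,161]).max()<5 and cv2.contourArea(c)>800:
        P=plane(f,c[:,0],.018)[:,:2].astype(np.float32); print('tray',cv2.minAreaRect(P*1000))
for nm,lo,hi in(("black",None,None),("brown",None,None)):
    if nm=="brown": mm=((img[...,0]-img[...,2]>35)&(img[...,0]<140))
    else: mm=(img.max(2)<25)
    mm=mm.astype(np.uint8); mm[:120]=0;mm[215:]=0;mm[:,:260]=0;mm[:,345:]=0
    cs,_=cv2.findContours(mm,cv2.RETR_EXTERNAL,cv2.CHAIN_APPROX_NONE)
    for c in cs:
        if cv2.contourArea(c)>20: print(nm,c[:,0].min(0),c[:,0].max(0),cv2.contourArea(c),np.round(plane(f,[c[:,0].mean(0)],.06),3))
E
```

```text
[[-0.962  0.274 -0.   ]
 [ 0.274  0.962 -0.001]
 [ 0.    -0.001 -1.   ]]
((580.3168334960938, -318.33245849609375), (59.911170959472656, 59.856510162353516), 70.87351989746094)
((579.9773559570312, -317.4508056640625), (48.69474411010742, 48.64667510986328), 69.99969482421875)
tray ((658.9296875, -90.06159973144531), (119.35565185546875, 118.34857940673828), 82.62139129638672)
black [277 172] [288 187] 107.0 [[0.588 0.159 0.06 ]]
brown [320 144] [331 156] 106.0 [[0.679 0.036 0.06 ]]
brown [284 127] [295 138] 102.0 [[0.73  0.143 0.06 ]]
```

```bash
cat >> h.py <<'E'
def yaw(): 
    Rm=R.from_rotvec(monitor.observe()['orientation']).as_matrix(); return np.degrees(np.arctan2(Rm[1,1],Rm[0,1]))
def plan(xyz,yw,N):
    """one row to be repeated N times: constant shift in tool axes + constant turn about tool z"""
    s=monitor.observe(); y0=yaw(); d=(yw-y0+180)%360-180; st=d/N
    A=np.zeros((2,2))
    for k in range(N):
        p=np.radians(y0+k*st); A+=np.array([[-np.sin(p),np.cos(p)],[np.cos(p),np.sin(p)]])
    D=np.array(xyz)-s['eef_pos']; r=np.linalg.solve(A,D[:2])
    mid=[];q=s['eef_pos'][:2].copy()
    for k in range(N):
        p=np.radians(y0+k*st); q=q+np.array([[-np.sin(p),np.cos(p)],[np.cos(p),np.sin(p)]])@r
        if k%4==3: mid.append(np.round(q,3).tolist())
    print('pos',np.round(s['eef_pos'],4),'yaw',round(y0,2),'t',round(s['time_s'],2),'w',round(s['grip_width'],3),'F',np.round(s['wrist_force'],1),'q6',round(s['joint_positions'][5],2))
    print('row x%d:'%N,np.round([*r,-D[2]/N],5),'rz',round(-st,3)); print('path',mid)
E
python3 - <<'E'
from h import *
plan([.4046,.1001,.12],13.9,24)
E
```

```text
pos [0.1851 0.6491 0.2184] yaw 74.08 t 0.3 w 0.994 F [-0.1 -0.3 -0.1] q6 -0.04
row x24: [-0.02367 -0.01027  0.0041 ] rz 2.508
path [[0.26, 0.579], [0.322, 0.496], [0.369, 0.404], [0.398, 0.305], [0.411, 0.203], [0.405, 0.1]]
```

>>> {"op": "drive_tool", "data": {"deltas": [[[-0.0237, -0.0103, 0.0041, 0, 0, 2.51], [-0.0237, -0.0103, 0.0041, 0, 0, 2.51], [-0.0237, -0.0103, 0.0041, 0, 0, 2.51], [-0.0237, -0.0103, 0.0041, 0, 0, 2.51], [-0.0237, -0.0103, 0.0041, 0, 0, 2.51], [-0.0237, -0.0103, 0.0041, 0, 0, 2.51], [-0.0237, -0.0103, 0.0041, 0, 0, 2.51], [-0.0237, -0.0103, 0.0041, 0, 0, 2.51]]], "grip": 0.5, "force": 40}}

```text
time_s: 0.97
eef_pos: [0.3229, 0.4947, 0.1856]
orientation: [0.974, 2.987, -0.0]
wrist_force: [1.0, -0.1, -0.6]
grip_width: 0.511
```

>>> {"op": "drive_tool", "data": {"deltas": [[[-0.0237, -0.0103, 0.0041, 0, 0, 2.51], [-0.0237, -0.0103, 0.0041, 0, 0, 2.51], [-0.0237, -0.0103, 0.0041, 0, 0, 2.51], [-0.0237, -0.0103, 0.0041, 0, 0, 2.51], [-0.0237, -0.0103, 0.0041, 0, 0, 2.51], [-0.0237, -0.0103, 0.0041, 0, 0, 2.51], [-0.0237, -0.0103, 0.0041, 0, 0, 2.51], [-0.0237, -0.0103, 0.0041, 0, 0, 2.51]]]}}

```text
time_s: 1.63
eef_pos: [0.3986, 0.3035, 0.1528]
orientation: [1.48, 2.771, 0.0]
wrist_force: [0.8, 0.4, 1.1]
grip_width: 0.495
```

>>> {"op": "drive_tool", "data": {"deltas": [[[-0.0237, -0.0103, 0.0041, 0, 0, 2.51], [-0.0237, -0.0103, 0.0041, 0, 0, 2.51], [-0.0237, -0.0103, 0.0041, 0, 0, 2.51], [-0.0237, -0.0103, 0.0041, 0, 0, 2.51], [-0.0237, -0.0103, 0.0041, 0, 0, 2.51], [-0.0237, -0.0103, 0.0041, 0, 0, 2.51], [-0.0237, -0.0103, 0.0041, 0, 0, 2.51], [0, 0, 0, 0, 0, 0]]]}}

```text
time_s: 2.3
eef_pos: [0.407, 0.1218, 0.1237]
orientation: [1.889, 2.51, -0.002]
wrist_force: [-0.5, 0.2, -0.2]
grip_width: 0.5
```

Works well and tracks tightly. Check with the wrist camera before descending.

```bash
python3 - <<'E'
from h import *
f=grab("wrist","w2.png"); plan([.4046,.1001,.016],13.9,16)
img=f['img'].astype(int); m=((img.min(2)>150)&(img.max(2)-img.min(2)<45)).astype(np.uint8)
print(np.round(proj(f,[[.456+.057*np.cos(a),.113+.057*np.sin(a),.045] for a in np.radians([0,60,120,180,240,300])]),0).tolist())
E
```

```text
pos [0.4074 0.1233 0.1242] yaw 16.18 t 2.35 w 0.498 F [ 0.1  0.6 -0.3] q6 -0.05
row x16: [-0.00135 -0.00055  0.00676] rz 0.142
path [[0.407, 0.117], [0.406, 0.112], [0.405, 0.106], [0.405, 0.1]]
[[436.0, 254.0], [426.0, 190.0], [357.0, 170.0], [304.0, 218.0], [321.0, 279.0], [384.0, 295.0]]
```

View pics/w2.png

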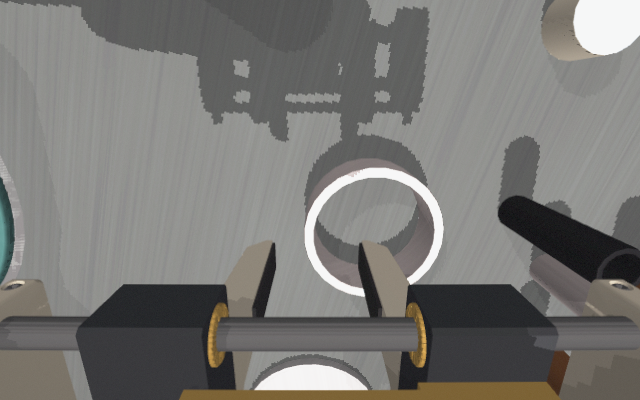

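The wrist view shows the ring rim centred near (374,232), a few pixels from the prediction; I'll fit it.

```bash
python3 - <<'E'
from h import *
f=grab("wrist")
img=f['img'].astype(int); m=(img.min(2)>235).astype(np.uint8); m[:150]=0;m[310:]=0;m[:,:290]=0;m[:,460:]=0
cs,_=cv2.findContours(m,cv2.RETR_EXTERNAL,cv2.CHAIN_APPROX_NONE); c=max(cs,key=cv2.contourArea)
P=plane(f,cv2.convexHull(c)[:,0],.045)[:,:2]
A=np.c_[2*P,np.ones(len(P))]; s=np.linalg.lstsq(A,(P**2).sum(1),rcond=None)[0]; print(s[:2],np.sqrt(s[2]+s[0]**2+s[1]**2))
E
```

```text
[0.45738535 0.11414006] 0.056133851612052095
```

>>> {"op": "drive_tool", "data": {"deltas": [[[-0.0056, -0.0019, 0.0068, 0, 0, 0.57], [-0.0056, -0.0019, 0.0068, 0, 0, 0.57], [-0.0056, -0.0019, 0.0068, 0, 0, 0.57], [-0.0056, -0.0019, 0.0068, 0, 0, 0.57], [0, 0, 0.0068, 0, 0, 0], [0, 0, 0.0068, 0, 0, 0], [0, 0, 0.0068, 0, 0, 0], [0, 0, 0.0068, 0, 0, 0]]]}}

```text
time_s: 3.07
eef_pos: [0.4062, 0.1013, 0.0692]
orientation: [-1.932, -2.477, 0.0]
wrist_force: [-0.4, -0.5, 0.2]
grip_width: 0.5
```

```bash
python3 - <<'E'
from h import *
plan([.4053,.1008,.016],13.9,8)
E
```

```text
pos [0.4062 0.1013 0.0692] yaw 14.09 t 3.07 w 0.5 F [-0.4 -0.5  0.2] q6 -0.06
row x8: [-3.00e-05 -1.20e-04  6.65e-03] rz 0.023
path [[0.406, 0.101], [0.405, 0.101]]
```

>>> {"op": "drive_tool", "data": {"deltas": [[[0, -0.0001, 0.0068, 0, 0, 0], [0, -0.0001, 0.0068, 0, 0, 0], [0, -0.0001, 0.0068, 0, 0, 0], [0, -0.0001, 0.0068, 0, 0, 0], [0, -0.0001, 0.0068, 0, 0, 0], [0, -0.0001, 0.0068, 0, 0, 0], [0, -0.0001, 0.0068, 0, 0, 0], [0, 0, 0.0055, 0, 0, 0]]]}}

```text
time_s: 3.73
eef_pos: [0.4054, 0.101, 0.016]
orientation: [-1.932, -2.477, 0.0]
wrist_force: [0.3, -0.5, -0.6]
grip_width: 0.499
```

>>> {"op": "drive_tool", "data": {"deltas": [[[0, 0, 0, 0, 0, 0], [0, 0, 0, 0, 0, 0], [0, 0, 0, 0, 0, 0], [0, 0, 0, 0, 0, 0], [0, 0, 0, 0, 0, 0], [0, 0, 0, 0, 0, 0], [0, 0, 0, 0, 0, 0], [0, 0, 0, 0, 0, 0]]], "grip": 1, "force": 45}}

```text
time_s: 4.4
eef_pos: [0.4056, 0.1009, 0.0171]
orientation: [1.932, 2.477, 0.0]
wrist_force: [-0.6, -1.1, 2.4]
grip_width: 0.085
```

Gripped: an opening of 0.085 is about 7.9 mm, matching the 8 mm wall. Now lift.

>>> {"op": "drive_tool", "data": {"deltas": [[[0, 0, -0.003, 0, 0, 0], [0, 0, -0.006, 0, 0, 0], [0, 0, -0.01, 0, 0, 0], [0, 0, -0.013, 0, 0, 0], [0, 0, -0.013, 0, 0, 0], [0, 0, -0.01, 0, 0, 0], [0, 0, -0.006, 0, 0, 0], [0, 0, 0, 0, 0, 0]]]}}

```text
time_s: 5.07
eef_pos: [0.4061, 0.1011, 0.0795]
orientation: [1.932, 2.476, 0.002]
wrist_force: [0.9, -0.8, -2.3]
grip_width: 0.087
```

```bash
python3 - <<'E'
from h import *
s=monitor.observe()
f=grab("side","s3.png"); g=grab("top")
print(s['moment'],s['grip_width'])
r=np.hypot(.470,-.128); a=np.arctan2(-.128,.470); rr=r-.053
plan([rr*np.cos(a),rr*np.sin(a),.080],np.degrees(a),24)
E
```

```text
[-0.09356269  0.19849596 -0.04481951] 0.08737381649877503
pos [0.4054 0.101  0.0777] yaw 14.07 t 5.17 w 0.085 F [-0.3  0.4 -2.6] q6 -0.06
row x24: [-0.00906  0.00056 -0.0001 ] rz 1.221
path [[0.415, 0.066], [0.422, 0.03], [0.426, -0.006], [0.427, -0.042], [0.424, -0.078], [0.419, -0.114]]
```

View pics/s3.png

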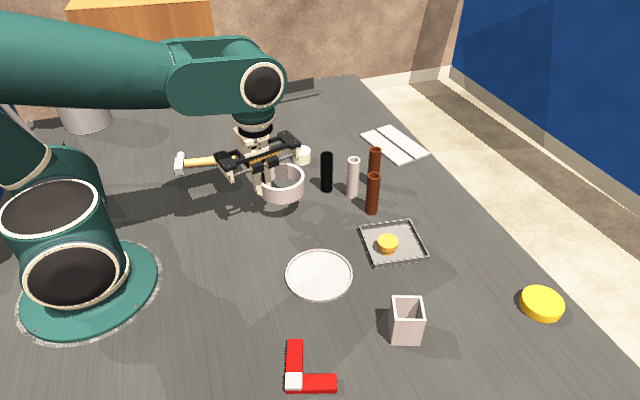

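The side view shows the ring held level. Now swing it to the dish.

>>> {"op": "drive_tool", "data": {"deltas": [[[-0.0091, 0.0006, 0, 0, 0, 1.22], [-0.0091, 0.0006, 0, 0, 0, 1.22], [-0.0091, 0.0006, 0, 0, 0, 1.22], [-0.0091, 0.0006, 0, 0, 0, 1.22], [-0.0091, 0.0006, 0, 0, 0, 1.22], [-0.0091, 0.0006, 0, 0, 0, 1.22], [-0.0091, 0.0006, 0, 0, 0, 1.22], [-0.0091, 0.0006, 0, 0, 0, 1.22]]]}}

```text
time_s: 5.83
eef_pos: [0.4227, 0.0291, 0.0778]
orientation: [-2.139, -2.301, 0.0]
wrist_force: [1.1, 0.8, -1.5]
grip_width: 0.083
```

>>> {"op": "drive_tool", "data": {"deltas": [[[-0.0091, 0.0006, 0, 0, 0, 1.22], [-0.0091, 0.0006, 0, 0, 0, 1.22], [-0.0091, 0.0006, 0, 0, 0, 1.22], [-0.0091, 0.0006, 0, 0, 0, 1.22], [-0.0091, 0.0006, 0, 0, 0, 1.22], [-0.0091, 0.0006, 0, 0, 0, 1.22], [-0.0091, 0.0006, 0, 0, 0, 1.22], [-0.0091, 0.0006, 0, 0, 0, 1.22]]]}}

```text
time_s: 6.5
eef_pos: [0.4275, -0.0435, 0.0779]
orientation: [2.327, 2.111, -0.0]
wrist_force: [0.5, 0.6, -2.8]
grip_width: 0.087
```

>>> {"op": "drive_tool", "data": {"deltas": [[[-0.0091, 0.0006, 0, 0, 0, 1.22], [-0.0091, 0.0006, 0, 0, 0, 1.22], [-0.0091, 0.0006, 0, 0, 0, 1.22], [-0.0091, 0.0006, 0, 0, 0, 1.22], [-0.0091, 0.0006, 0, 0, 0, 1.22], [-0.0091, 0.0006, 0, 0, 0, 1.22], [-0.0091, 0.0006, 0, 0, 0, 1.22], [-0.0091, 0.0006, 0, 0, 0, 1.22]]]}}

```text
time_s: 7.17
eef_pos: [0.4197, -0.1159, 0.0778]
orientation: [-2.498, -1.905, 0.0]
wrist_force: [-0.8, 0.0, -2.6]
grip_width: 0.083
```

```bash
python3 - <<'E'
from h import *
r=np.hypot(.470,-.128); a=np.arctan2(-.128,.470); rr=r-.053
f=grab("top","t4.png"); g=grab("wrist","w4.png")
s=monitor.observe(); print(s['moment'],s['wrist_force'])
plan([rr*np.cos(a),rr*np.sin(a),.030],np.degrees(a),8)
cv2.imwrite('pics/t4.png',cv2.resize(f['img'][150:300,280:480,::-1],None,fx=4,fy=4))
E
```

```text
[-0.05320106  0.2043205  -0.00257754] [ 0.09891948  0.84507043 -3.01870891]
pos [ 0.4197 -0.1162  0.0778] yaw -15.35 t 7.27 w 0.081 F [ 0.1  0.8 -3. ] q6 -0.06
row x8: [ 0.00023 -0.00017  0.00598] rz -0.015
path [[0.419, -0.115], [0.419, -0.114]]
```

View pics/w4.png

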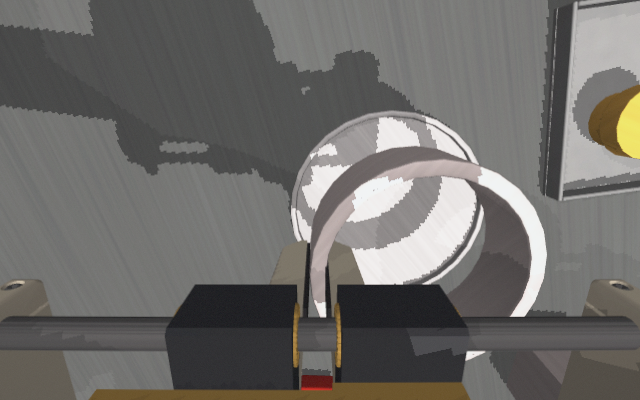

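View pics/t4.png

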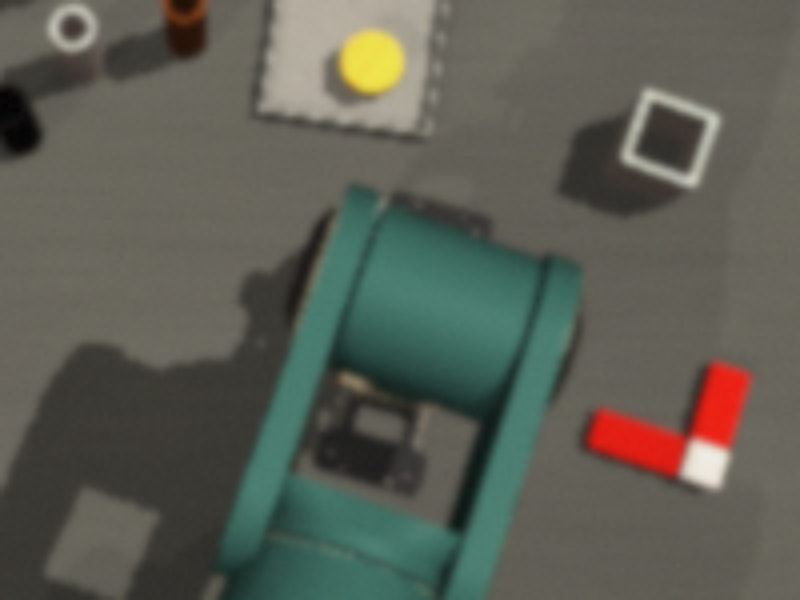

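The wrist view shows the dish rim spanning from (292,208) leftmost to (393,112) at the top, with the ring centred over it. I'll compare that with the prediction.

```bash
python3 - <<'E'
from h import *
g=grab("wrist")
a=np.radians(np.arange(0,360,5)); q=proj(g,np.c_[.470+.074*np.cos(a),-.128+.074*np.sin(a),0*a+.01])
print(q[q[:,0].argmin()],q[q[:,1].argmin()])
print(plane(g,[[292,208],[393,112]],.01))
b=np.degrees(np.arctan2(*(plane(g,[[292,208],[393,112]],.01)[:,1::-1]-[-.128,.47]).T)); print(b)
print(np.linalg.norm(plane(g,[[292,208],[393,112]],.01)[:,:2]-[.47,-.128],axis=1))
E
```

```text
[287.67331855 213.76662589] [390.61803733 112.55164839]
[[ 0.40302664 -0.10528923  0.01      ]
 [ 0.49082598 -0.05659524  0.01      ]]
[161.26812008  73.74009966]
[0.07071923 0.07437984]
```

>>> {"op": "drive_tool", "data": {"deltas": [[[0.0002, 0.0002, 0.007, 0, 0, 0], [0.0002, 0.0002, 0.007, 0, 0, 0], [0.0002, 0.0002, 0.007, 0, 0, 0], [0.0002, 0.0002, 0.007, 0, 0, 0], [0.0002, 0.0002, 0.007, 0, 0, 0], [0.0002, 0.0002, 0.007, 0, 0, 0], [0.0002, 0.0002, 0.005, 0, 0, 0], [0.0002, 0.0002, 0.003, 0, 0, 0]]]}}

```text
time_s: 7.98
eef_pos: [0.4216, -0.1138, 0.0269]
orientation: [-2.495, -1.908, 0.001]
wrist_force: [0.7, -0.4, -2.1]
grip_width: 0.086
```

>>> {"op": "drive_tool", "data": {"deltas": [[[0, 0, 0.0015, 0, 0, 0], [0, 0, 0.001, 0, 0, 0], [0, 0, 0.001, 0, 0, 0], [0, 0, 0.001, 0, 0, 0], [0, 0, 0.0005, 0, 0, 0], [0, 0, 0.0005, 0, 0, 0], [0, 0, 0.0, 0, 0, 0], [0, 0, 0.0, 0, 0, 0]]]}}

```text
time_s: 8.65
eef_pos: [0.4219, -0.1139, 0.0224]
orientation: [2.496, 1.908, 0.0]
wrist_force: [0.7, -0.5, -2.1]
grip_width: 0.086
```

>>> {"op": "drive_tool", "data": {"deltas": [[[0, 0, 0.0005, 0, 0, 0], [0, 0, 0.0005, 0, 0, 0], [0, 0, 0.0005, 0, 0, 0], [0, 0, 0.0005, 0, 0, 0], [0, 0, 0, 0, 0, 0], [0, 0, 0, 0, 0, 0], [0, 0, 0.0, 0, 0, 0], [0, 0, 0.0, 0, 0, 0]]]}}

```text
time_s: 9.32
eef_pos: [0.4219, -0.1139, 0.0211]
orientation: [-2.496, -1.908, 0.0]
wrist_force: [-6.4, 1.5, 9.8]
grip_width: 0.087
```

Contact. Release with a partial opening.

>>> {"op": "drive_tool", "data": {"deltas": [[[0, 0, 0, 0, 0, 0], [0, 0, 0, 0, 0, 0], [0, 0, 0, 0, 0, 0], [0, 0, 0, 0, 0, 0], [0, 0, 0, 0, 0, 0], [0, 0, 0, 0, 0, 0], [0, 0, 0.0, 0, 0, 0], [0, 0, 0.0, 0, 0, 0]]], "grip": 0.7}}

```text
time_s: 9.98
eef_pos: [0.4219, -0.1139, 0.0203]
orientation: [-2.496, -1.908, -0.0]
wrist_force: [1.1, 0.6, -0.5]
grip_width: 0.3
```

>>> {"op": "drive_tool", "data": {"deltas": [[[0, 0, -0.005, 0, 0, 0], [0, 0, -0.015, 0, 0, 0], [0, 0, -0.02, 0, 0, 0], [0, 0, -0.025, 0, 0, 0], [0, 0, -0.025, 0, 0, 0], [0, 0, -0.025, 0, 0, 0], [0, 0, -0.025, 0, 0, 0], [0, 0, 0.0, 0, 0, 0]]]}}

```text
time_s: 10.65
eef_pos: [0.4233, -0.1144, 0.1657]
orientation: [2.492, 1.905, 0.006]
wrist_force: [0.9, 0.7, 1.3]
grip_width: 0.301
```

```bash
python3 - <<'E'
from h import *
g=grab("wrist","w5.png")
plan([.580,-.318,.18],-19.5,16)
E
```

```text
pos [ 0.4228 -0.1142  0.1631] yaw -15.2 t 10.7 w 0.303 F [ 0.3  0.3 -0.8] q6 -0.06
row x16: [-0.00926  0.01316 -0.00105] rz 0.268
path [[0.464, -0.164], [0.503, -0.215], [0.542, -0.266], [0.58, -0.318]]
```

View pics/w5.png

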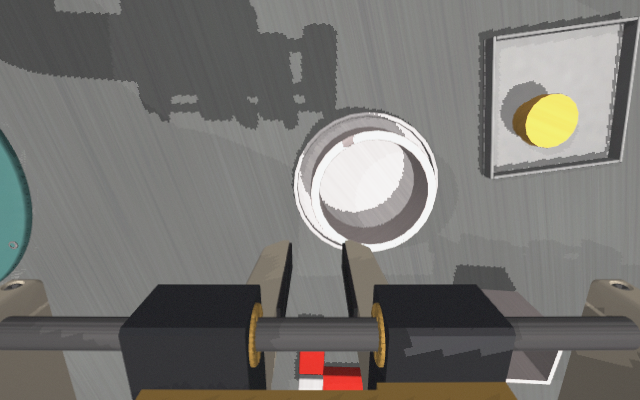

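The ring is down inside the dish, with its rim around (374,190) in the wrist image. Moving to the square tube.

>>> {"op": "drive_tool", "data": {"deltas": [[[-0.0093, 0.0132, -0.001, 0, 0, 0.27], [-0.0093, 0.0132, -0.001, 0, 0, 0.27], [-0.0093, 0.0132, -0.001, 0, 0, 0.27], [-0.0093, 0.0132, -0.001, 0, 0, 0.27], [-0.0093, 0.0132, -0.001, 0, 0, 0.27], [-0.0093, 0.0132, -0.001, 0, 0, 0.27], [-0.0093, 0.0132, -0.001, 0, 0, 0.27], [-0.0093, 0.0132, -0.001, 0, 0, 0.27]]], "grip": 0}}

```text
time_s: 11.37
eef_pos: [0.5027, -0.2152, 0.1672]
orientation: [-2.531, -1.859, 0.001]
wrist_force: [0.3, 0.4, 0.3]
grip_width: 0.824
```

>>> {"op": "drive_tool", "data": {"deltas": [[[-0.0093, 0.0132, -0.001, 0, 0, 0.27], [-0.0093, 0.0132, -0.001, 0, 0, 0.27], [-0.0093, 0.0132, -0.001, 0, 0, 0.27], [-0.0093, 0.0132, -0.001, 0, 0, 0.27], [-0.0093, 0.0132, -0.001, 0, 0, 0.27], [0, 0, 0, 0, 0, 0], [0, 0, 0, 0, 0, 0], [0, 0, 0, 0, 0, 0]]]}}

```text
time_s: 12.03
eef_pos: [0.5506, -0.2788, 0.1725]
orientation: [-2.552, -1.83, 0.001]
wrist_force: [0.5, 0.8, 0.1]
grip_width: 0.997
```

```bash
python3 - <<'E'
from h import *
f=grab("top")
img=f['img'].astype(int); m=(img.min(2)>200).astype(np.uint8)
c=cv2.resize(f['img'][170:280,330:430,::-1],None,fx=5,fy=5); cv2.imwrite('pics/t6.png',c)
g=grab("wrist","w6.png")
a=np.radians(np.arange(0,360,45)); print(proj(g,[[.58+.0389*np.cos(x),-.318+.0389*np.sin(x),.08] for x in np.radians([25.5,115.5,205.5,295.5])]))
plan([.580,-.318,.05],-19.5,16)
E
```

```text
[[398.62411324 206.3817    ]
 [332.97754913 205.52531975]
 [331.20965404 264.61013744]
 [393.15660431 265.34487212]]
pos [ 0.5507 -0.2787  0.1731] yaw -18.69 t 12.13 w 1.001 F [ 0.  -0.1 -0.1] q6 -0.18
row x16: [-0.00172  0.00253  0.0077 ] rz 0.05
path [[0.558, -0.288], [0.565, -0.298], [0.573, -0.308], [0.58, -0.318]]
```

View pics/w6.png

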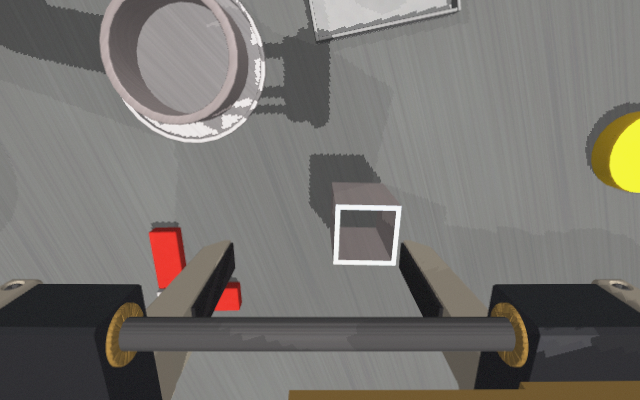

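View pics/t6.png

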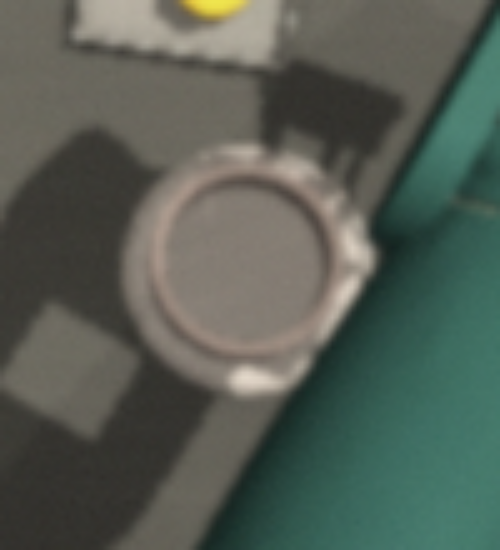

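The square tube's rim corners are at (335,205), (401,206), (398,265) and (333,265), about 1.8 mm from the prediction. The ring lies flat in the dish. Descend on the tube.

>>> {"op": "drive_tool", "data": {"deltas": [[[-0.0046, 0.007, 0.004, 0, 0, 0.13], [-0.0046, 0.007, 0.004, 0, 0, 0.13], [-0.0046, 0.007, 0.004, 0, 0, 0.13], [-0.0046, 0.007, 0.004, 0, 0, 0.13], [-0.0046, 0.007, 0.004, 0, 0, 0.13], [-0.0046, 0.007, 0.004, 0, 0, 0.13], [0, 0, 0.01, 0, 0, 0], [0, 0, 0.01, 0, 0, 0]]]}}

```text
time_s: 12.8
eef_pos: [0.582, -0.3194, 0.1282]
orientation: [-2.566, -1.813, 0.0]
wrist_force: [0.1, -0.6, -0.9]
grip_width: 1.0
```

```bash
python3 - <<'E'
from h import *
plan([.5815,-.3186,.05],-19.5,8)
E
```

```text
pos [ 0.582  -0.3194  0.1282] yaw -19.52 t 12.8 w 1.0 F [ 0.1 -0.6 -0.9] q6 -0.2
row x8: [ 8.00e-05 -9.00e-05  9.77e-03] rz -0.002
path [[0.582, -0.319], [0.582, -0.319]]
```

>>> {"op": "drive_tool", "data": {"deltas": [[[0, 0, 0.01, 0, 0, 0], [0, 0, 0.01, 0, 0, 0], [0, 0, 0.01, 0, 0, 0], [0, 0, 0.01, 0, 0, 0], [0, 0, 0.01, 0, 0, 0], [0, 0, 0.01, 0, 0, 0], [0, 0, 0.01, 0, 0, 0], [0, 0, 0.007, 0, 0, 0]]]}}

```text
time_s: 13.47
eef_pos: [0.5815, -0.3189, 0.0509]
orientation: [-2.565, -1.813, 0.001]
wrist_force: [0.7, -0.1, -0.3]
grip_width: 0.997
```

>>> {"op": "drive_tool", "data": {"deltas": [[[0, 0, 0, 0, 0, 0], [0, 0, 0, 0, 0, 0], [0, 0, 0, 0, 0, 0], [0, 0, 0, 0, 0, 0], [0, 0, 0, 0, 0, 0], [0, 0, 0, 0, 0, 0], [0, 0, 0.0, 0, 0, 0], [0, 0, 0.0, 0, 0, 0]]], "grip": 1, "force": 30}}

```text
time_s: 14.13
eef_pos: [0.5819, -0.3192, 0.0527]
orientation: [2.565, 1.813, 0.0]
wrist_force: [-0.6, 0.6, 3.0]
grip_width: 0.589
```

```bash
python3 - <<'E'
from h import *
f=grab("top")
# ring rim now: inner floor circle contour
img=f['img'][170:280,330:430]; cv2.imwrite('pics/t7.png',cv2.resize(img[:,:,::-1],None,fx=5,fy=5,interpolation=cv2.INTER_CUBIC))
plan([.580,-.318,.18],-19.5,16)
E
```

```text
pos [ 0.5819 -0.3192  0.0527] yaw -19.5 t 14.18 w 0.586 F [-0.9  1.3  3.1] q6 -0.2
row x16: [ 3.00e-05 -1.40e-04 -7.96e-03] rz 0.0
path [[0.581, -0.319], [0.581, -0.319], [0.58, -0.318], [0.58, -0.318]]
```

View pics/t7.png

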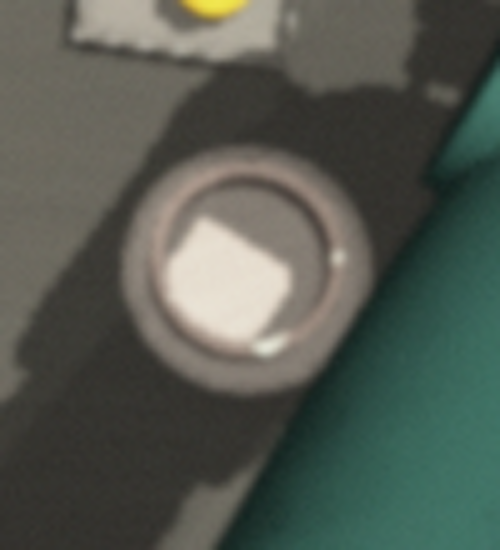

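>>> {"op": "drive_tool", "data": {"deltas": [[[0, 0, -0.003, 0, 0, 0], [0, 0, -0.006, 0, 0, 0], [0, 0, -0.012, 0, 0, 0], [0, 0, -0.018, 0, 0, 0], [0, 0, -0.018, 0, 0, 0], [0, 0, -0.018, 0, 0, 0], [0, 0, -0.012, 0, 0, 0], [0, 0, -0.005, 0, 0, 0]]]}}

```text
time_s: 14.85
eef_pos: [0.5824, -0.3194, 0.1473]
orientation: [2.563, 1.812, 0.002]
wrist_force: [0.7, -0.6, -1.4]
grip_width: 0.587
```

```bash
python3 - <<'E'
from h import *
f=grab("top"); print(plane(f,[[379.4,221.4]],.049))
g=grab("side","s8.png"); print(monitor.observe()['moment'])
plan([.472,-.1275,.14],-15.5,16)
E
```

```text
[[ 0.47161698 -0.12583189  0.049     ]]
[-0.06064139  0.10303577 -0.02486661]
pos [ 0.5821 -0.3193  0.1454] yaw -19.5 t 14.95 w 0.59 F [-0.2 -0.2 -2.5] q6 -0.2
row x16: [ 0.00934 -0.01019  0.00034] rz -0.25
path [[0.556, -0.271], [0.529, -0.222], [0.501, -0.175], [0.472, -0.128]]
```

View pics/s8.png

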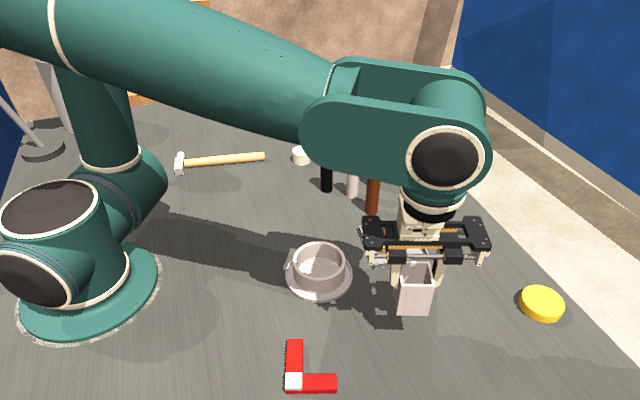

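The side view shows the square tube hanging upright and the ring seated in the dish. Move toward the ring and check ahead with the wrist camera.

>>> {"op": "drive_tool", "data": {"deltas": [[[0.0093, -0.0102, 0.0003, 0, 0, -0.25], [0.0093, -0.0102, 0.0003, 0, 0, -0.25], [0.0093, -0.0102, 0.0003, 0, 0, -0.25], [0.0093, -0.0102, 0.0003, 0, 0, -0.25], [0.0093, -0.0102, 0.0003, 0, 0, -0.25], [0.0093, -0.0102, 0.0003, 0, 0, -0.25], [0.0093, -0.0102, 0.0003, 0, 0, -0.25], [0.0093, -0.0102, 0.0003, 0, 0, -0.25]]]}}

```text
time_s: 15.62
eef_pos: [0.5275, -0.2215, 0.1413]
orientation: [-2.533, -1.858, 0.001]
wrist_force: [0.1, 0.1, -1.0]
grip_width: 0.59
```

>>> {"op": "drive_tool", "data": {"deltas": [[[0.0093, -0.0102, 0.0003, 0, 0, -0.25], [0.0093, -0.0102, 0.0003, 0, 0, -0.25], [0.0093, -0.0102, 0.0003, 0, 0, -0.25], [0.0093, -0.0102, 0.0003, 0, 0, -0.25], [0.0093, -0.0102, 0.0003, 0, 0, -0.25], [0.0093, -0.0102, 0.0003, 0, 0, -0.25], [0, 0, 0, 0, 0, 0], [0, 0, 0, 0, 0, 0]]]}}

```text
time_s: 16.28
eef_pos: [0.4858, -0.1508, 0.1405]
orientation: [2.507, 1.891, 0.001]
wrist_force: [0.2, -0.5, -0.8]
grip_width: 0.592
```

```bash
python3 - <<'E'
from h import *
g=grab("wrist","w9.png"); 
a=np.radians(np.arange(0,360,45)); print(proj(g,np.c_[.472+.057*np.cos(a),-.127+.057*np.sin(a),0*a+.049]).round().tolist())
plan([.472,-.127,.08],-15.5,8)
E
```

```text
[[361.0, 165.0], [327.0, 121.0], [271.0, 114.0], [229.0, 150.0], [227.0, 202.0], [262.0, 240.0], [312.0, 245.0], [353.0, 216.0]]
pos [ 0.486  -0.1513  0.1404] yaw -15.97 t 16.33 w 0.588 F [-0.2 -0.2 -0.9] q6 -0.07
row x8: [ 0.00245 -0.00251  0.00755] rz -0.059
path [[0.479, -0.139], [0.472, -0.127]]
```

View pics/w9.png

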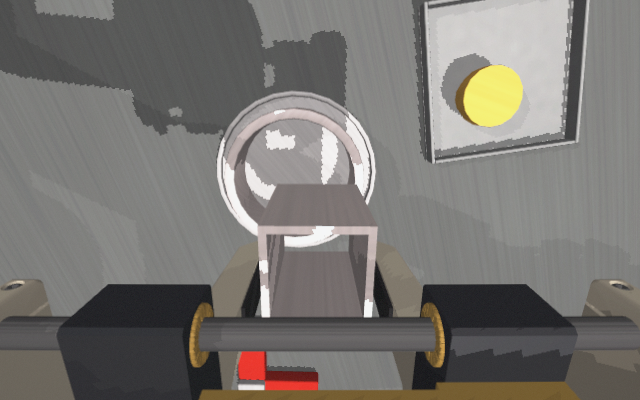

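The rim seen is about (226–370, 107–247), roughly 2 mm further out than predicted, so the target is (0.4735, -0.1275).

>>> {"op": "drive_tool", "data": {"deltas": [[[0.0049, -0.0046, 0.002, 0, 0, -0.1], [0.0049, -0.0046, 0.002, 0, 0, -0.1], [0.0049, -0.0046, 0.002, 0, 0, -0.1], [0.0049, -0.0046, 0.002, 0, 0, -0.1], [0, 0, 0.005, 0, 0, 0], [0, 0, 0.008, 0, 0, 0], [0, 0, 0.008, 0, 0, 0], [0, 0, 0.004, 0, 0, 0]]]}}

```text
time_s: 17.0
eef_pos: [0.4731, -0.1275, 0.1055]
orientation: [-2.501, -1.899, 0.001]
wrist_force: [-0.4, -0.9, -2.2]
grip_width: 0.589
```

```bash
python3 - <<'E'
from h import *
g=grab("side"); cv2.imwrite('pics/s10.png',cv2.resize(g['img'][170:320,240:440,::-1],None,fx=4,fy=4))
plan([.4735,-.1275,.062],-15.5,8)
E
```

```text
pos [ 0.4729 -0.1274  0.105 ] yaw -15.61 t 17.05 w 0.591 F [-0.4  0.4 -2. ] q6 -0.04
row x8: [1.00e-05 7.00e-05 5.38e-03] rz -0.013
path [[0.473, -0.127], [0.474, -0.128]]
```

View pics/s10.png

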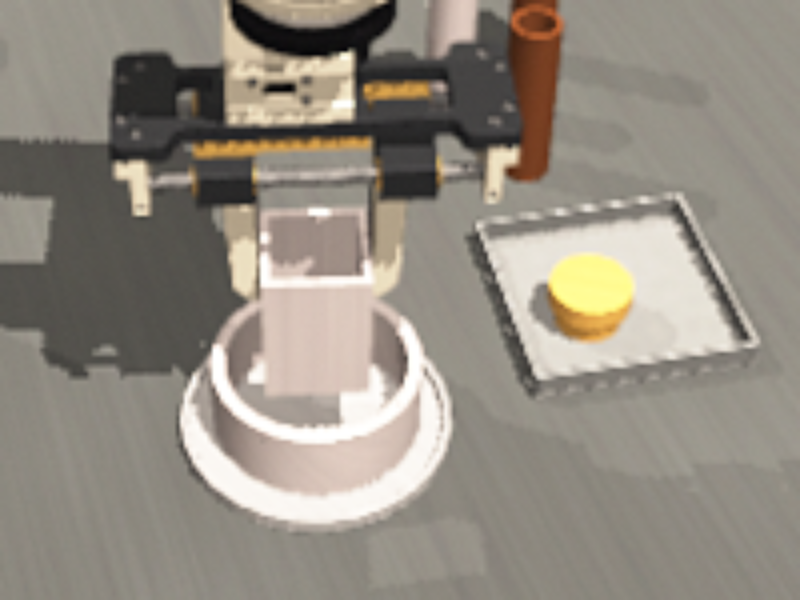

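The tube's foot sits centred over the ring bore. Lower it.

>>> {"op": "drive_tool", "data": {"deltas": [[[0, 0.0001, 0.006, 0, 0, 0], [0, 0, 0.006, 0, 0, 0], [0, 0, 0.007, 0, 0, 0], [0, 0, 0.007, 0, 0, 0], [0, 0, 0.007, 0, 0, 0], [0, 0, 0.006, 0, 0, 0], [0, 0, 0.004, 0, 0, 0], [0, 0, 0.001, 0, 0, 0]]]}}

```text
time_s: 17.72
eef_pos: [0.4733, -0.1274, 0.0622]
orientation: [-2.502, -1.899, 0.001]
wrist_force: [-0.3, -0.4, -1.1]
grip_width: 0.587
```

>>> {"op": "drive_tool", "data": {"deltas": [[[0, 0, 0.0007, 0, 0, 0], [0, 0, 0.0007, 0, 0, 0], [0, 0, 0.0007, 0, 0, 0], [0, 0, 0.0007, 0, 0, 0], [0, 0, 0.0007, 0, 0, 0], [0, 0, 0, 0, 0, 0], [0, 0, 0, 0, 0, 0], [0, 0, 0, 0, 0, 0]]]}}

```text
time_s: 18.38
eef_pos: [0.4737, -0.1275, 0.0597]
orientation: [2.502, 1.9, 0.0]
wrist_force: [-0.2, 0.7, -2.0]
grip_width: 0.592
```

>>> {"op": "drive_tool", "data": {"deltas": [[[0, 0, 0.0006, 0, 0, 0], [0, 0, 0.0006, 0, 0, 0], [0, 0, 0.0006, 0, 0, 0], [0, 0, 0.0006, 0, 0, 0], [0, 0, 0, 0, 0, 0], [0, 0, 0, 0, 0, 0], [0, 0, 0, 0, 0, 0], [0, 0, 0, 0, 0, 0]]]}}

```text
time_s: 19.05
eef_pos: [0.4736, -0.1275, 0.0573]
orientation: [-2.502, -1.899, 0.0]
wrist_force: [0.4, 0.7, -1.4]
grip_width: 0.591
```

>>> {"op": "drive_tool", "data": {"deltas": [[[0, 0, 0.0005, 0, 0, 0], [0, 0, 0.0005, 0, 0, 0], [0, 0, 0.0005, 0, 0, 0], [0, 0, 0.0005, 0, 0, 0], [0, 0, 0, 0, 0, 0], [0, 0, 0, 0, 0, 0], [0, 0, 0, 0, 0, 0], [0, 0, 0, 0, 0, 0]]]}}

```text
time_s: 19.72
eef_pos: [0.4737, -0.1275, 0.0567]
orientation: [2.502, 1.899, 0.0]
wrist_force: [-8.5, 2.3, 16.5]
grip_width: 0.59
```

>>> {"op": "drive_tool", "data": {"deltas": [[[0, 0, -0.0005, 0, 0, 0], [0, 0, 0, 0, 0, 0], [0, 0, 0, 0, 0, 0], [0, 0, 0, 0, 0, 0], [0, 0, 0, 0, 0, 0], [0, 0, 0, 0, 0, 0], [0, 0, 0, 0, 0, 0], [0, 0, 0, 0, 0, 0]]], "grip": 0.2}}

```text
time_s: 20.38
eef_pos: [0.4736, -0.1275, 0.0557]
orientation: [-2.502, -1.899, 0.0]
wrist_force: [0.5, 0.1, 0.3]
grip_width: 0.804
```

>>> {"op": "drive_tool", "data": {"deltas": [[[0, 0, -0.005, 0, 0, 0], [0, 0, -0.012, 0, 0, 0], [0, 0, -0.02, 0, 0, 0], [0, 0, -0.02, 0, 0, 0], [0, 0, -0.025, 0, 0, 0], [0, 0, -0.025, 0, 0, 0], [0, 0, -0.02, 0, 0, 0], [0, 0, 0, 0, 0, 0]]]}}

```text
time_s: 21.05
eef_pos: [0.4749, -0.1279, 0.1884]
orientation: [2.498, 1.896, 0.006]
wrist_force: [0.9, 0.0, 0.7]
grip_width: 0.797
```

```bash
python3 - <<'E'
from h import *
g=grab("wrist","w11.png"); 
f=grab("top"); print(plane(f,np.array([[343,90],[238,40],[213,165]])/2.963+[210,120],.115).round(3))
plan([.645,.113,.20],60,32)
E
```

```text
[[0.664 0.033 0.115]
 [0.712 0.136 0.115]
 [0.588 0.156 0.115]]
pos [ 0.4739 -0.1276  0.1841] yaw -15.6 t 21.15 w 0.801 F [ 0.3 -0.8 -0.7] q6 -0.04
row x32: [ 0.00549  0.00828 -0.0005 ] rz -2.362
path [[0.511, -0.113], [0.545, -0.093], [0.575, -0.067], [0.601, -0.037], [0.621, -0.002], [0.635, 0.035], [0.643, 0.073], [0.645, 0.113]]
```

View pics/w11.png

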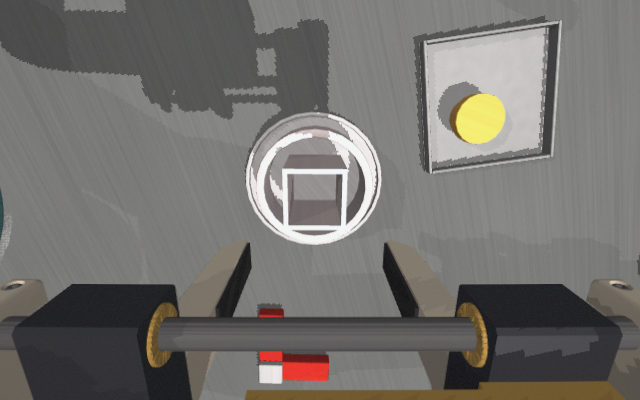

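The square tube stands upright in the ring with its rim at (284–347, 169–231). Now to the thin aluminium tube.

>>> {"op": "drive_tool", "data": {"deltas": [[[0.0055, 0.0083, -0.0005, 0, 0, -2.36], [0.0055, 0.0083, -0.0005, 0, 0, -2.36], [0.0055, 0.0083, -0.0005, 0, 0, -2.36], [0.0055, 0.0083, -0.0005, 0, 0, -2.36], [0.0055, 0.0083, -0.0005, 0, 0, -2.36], [0.0055, 0.0083, -0.0005, 0, 0, -2.36], [0.0055, 0.0083, -0.0005, 0, 0, -2.36], [0.0055, 0.0083, -0.0005, 0, 0, -2.36]]], "grip": 0.4}}

```text
time_s: 21.82
eef_pos: [0.5447, -0.0922, 0.1856]
orientation: [-2.154, -2.285, 0.002]
wrist_force: [0.6, -1.0, -0.2]
grip_width: 0.597
```

>>> {"op": "drive_tool", "data": {"deltas": [[[0.0055, 0.0083, -0.0005, 0, 0, -2.36], [0.0055, 0.0083, -0.0005, 0, 0, -2.36], [0.0055, 0.0083, -0.0005, 0, 0, -2.36], [0.0055, 0.0083, -0.0005, 0, 0, -2.36], [0.0055, 0.0083, -0.0005, 0, 0, -2.36], [0.0055, 0.0083, -0.0005, 0, 0, -2.36], [0.0055, 0.0083, -0.0005, 0, 0, -2.36], [0.0055, 0.0083, -0.0005, 0, 0, -2.36]]]}}

```text
time_s: 22.48
eef_pos: [0.6007, -0.0359, 0.1896]
orientation: [-1.75, -2.608, 0.001]
wrist_force: [-0.0, -0.7, 0.1]
grip_width: 0.605
```

>>> {"op": "drive_tool", "data": {"deltas": [[[0.0055, 0.0083, -0.0005, 0, 0, -2.36], [0.0055, 0.0083, -0.0005, 0, 0, -2.36], [0.0055, 0.0083, -0.0005, 0, 0, -2.36], [0.0055, 0.0083, -0.0005, 0, 0, -2.36], [0.0055, 0.0083, -0.0005, 0, 0, -2.36], [0.0055, 0.0083, -0.0005, 0, 0, -2.36], [0.0055, 0.0083, -0.0005, 0, 0, -2.36], [0, 0, 0, 0, 0, 0]]]}}

```text
time_s: 23.15
eef_pos: [0.6325, 0.0266, 0.1931]
orientation: [-1.355, -2.832, 0.001]
wrist_force: [0.1, 0.3, 1.2]
grip_width: 0.601
```

```bash
python3 - <<'E'
from h import *
g=grab("wrist","w12.png"); 
for p in [(.645,.113),(.664,.033),(.712,.136),(.588,.156)]: print(proj(g,[[*p,.115]]).round())
plan([.645,.113,.20],60,8)
E
```

```text
[[402. 135.]]
[[352. 229.]]
[[487. 167.]]
[[384.  32.]]
pos [0.6323 0.0259 0.1932] yaw 38.7 t 23.2 w 0.604 F [-0.7 -0.1 -0.2] q6 -0.67
row x8: [ 0.00614  0.00921 -0.00085] rz -2.662
path [[0.643, 0.069], [0.645, 0.113]]
```

View pics/w12.png

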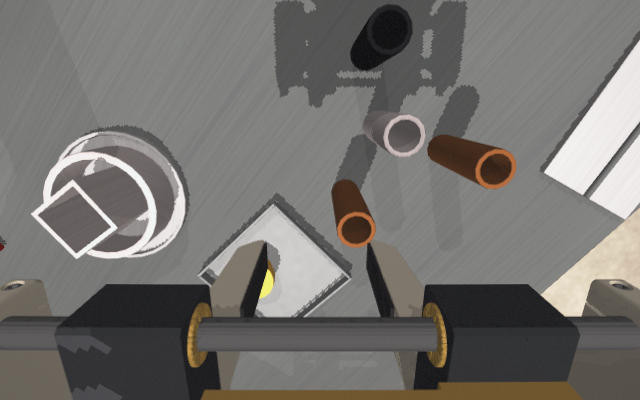

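The thin tube's top is at (404,136), within 2 px of the prediction. The brown pair at (356,230) and (496,169) and the black one at (390,29) stay clear.

>>> {"op": "drive_tool", "data": {"deltas": [[[0.0063, 0.0093, -0.0008, 0, 0, -2.66], [0.0063, 0.0093, -0.0008, 0, 0, -2.66], [0.0063, 0.0093, -0.0008, 0, 0, -2.66], [0.0063, 0.0093, -0.0008, 0, 0, -2.66], [0.0063, 0.0093, -0.0008, 0, 0, -2.66], [0.0063, 0.0093, -0.0008, 0, 0, -2.66], [0.0063, 0.0093, -0.0008, 0, 0, -2.66], [0.0063, 0.0093, -0.0008, 0, 0, -2.66]]]}}

```text
time_s: 23.87
eef_pos: [0.6445, 0.1137, 0.2001]
orientation: [-0.814, -3.034, 0.001]
wrist_force: [0.1, -0.3, 0.3]
grip_width: 0.6
```

```bash
python3 - <<'E'
from h import *
g=grab("wrist","w13.png")
plan([.646,.1135,.086],60,16)
E
```

```text
pos [0.6444 0.1153 0.2002] yaw 60.23 t 23.92 w 0.599 F [-0.7  1.6  0.3] q6 -0.91
row x16: [-1.40e-04 -5.00e-05  7.14e-03] rz 0.014
path [[0.645, 0.115], [0.645, 0.114], [0.646, 0.114], [0.646, 0.114]]
```

View pics/w13.png

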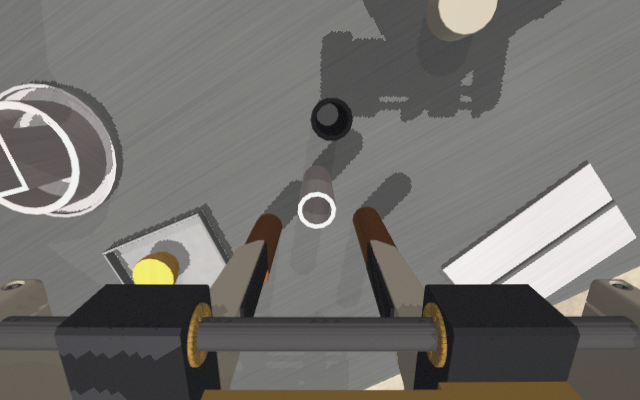

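```bash
python3 - <<'E'
from h import *
g=grab("wrist"); print(plane(g,[[316.7,210.5]],.115))
E
```

```text
[[0.64657435 0.11494748 0.115     ]]
```

>>> {"op": "drive_tool", "data": {"deltas": [[[-0.0002, 0, 0.007, 0, 0, 0], [-0.0002, 0, 0.008, 0, 0, 0], [-0.0002, 0, 0.008, 0, 0, 0], [-0.0002, 0, 0.008, 0, 0, 0], [0, 0, 0.008, 0, 0, 0], [0, 0, 0.007, 0, 0, 0], [0, 0, 0.005, 0, 0, 0], [0, 0, 0, 0, 0, 0]]]}}

```text
time_s: 24.63
eef_pos: [0.6451, 0.1134, 0.1481]
orientation: [-0.814, -3.033, 0.001]
wrist_force: [-1.1, 0.6, -0.1]
grip_width: 0.602
```

>>> {"op": "drive_tool", "data": {"deltas": [[[-0.0003, 0.0006, 0.008, 0, 0, 0], [-0.0003, 0.0006, 0.009, 0, 0, 0], [0, 0, 0.009, 0, 0, 0], [0, 0, 0.009, 0, 0, 0], [0, 0, 0.009, 0, 0, 0], [0, 0, 0.009, 0, 0, 0], [0, 0, 0.006, 0, 0, 0], [0, 0, 0.003, 0, 0, 0]]]}}

```text
time_s: 25.3
eef_pos: [0.6463, 0.1142, 0.0863]
orientation: [-0.814, -3.033, 0.001]
wrist_force: [0.5, 0.4, -0.3]
grip_width: 0.598
```

>>> {"op": "drive_tool", "data": {"deltas": [[[0, 0, 0, 0, 0, 0], [0, 0, 0, 0, 0, 0], [0, 0, 0, 0, 0, 0], [0, 0, 0, 0, 0, 0], [0, 0, 0, 0, 0, 0], [0, 0, 0, 0, 0, 0], [0, 0, 0, 0, 0, 0], [0, 0, 0, 0, 0, 0]]], "grip": 1, "force": 25}}

```text
time_s: 25.97
eef_pos: [0.6469, 0.1143, 0.0881]
orientation: [0.814, 3.034, 0.0]
wrist_force: [0.0, -0.4, 3.6]
grip_width: 0.346
```

```bash
python3 - <<'E'
from h import *
plan([.646,.1135,.25],60,16)
f=grab("top"); cv2.imwrite('pics/t14.png',cv2.resize(f['img'][165:285,320:440,::-1],None,fx=5,fy=5,interpolation=cv2.INTER_CUBIC))
E
```

```text
pos [0.6469 0.1143 0.0881] yaw 59.96 t 25.97 w 0.346 F [ 0.  -0.4  3.6] q6 -0.91
row x16: [ 2.000e-05 -7.000e-05 -1.012e-02] rz -0.002
path [[0.647, 0.114], [0.646, 0.114], [0.646, 0.114], [0.646, 0.113]]
```

View pics/t14.png

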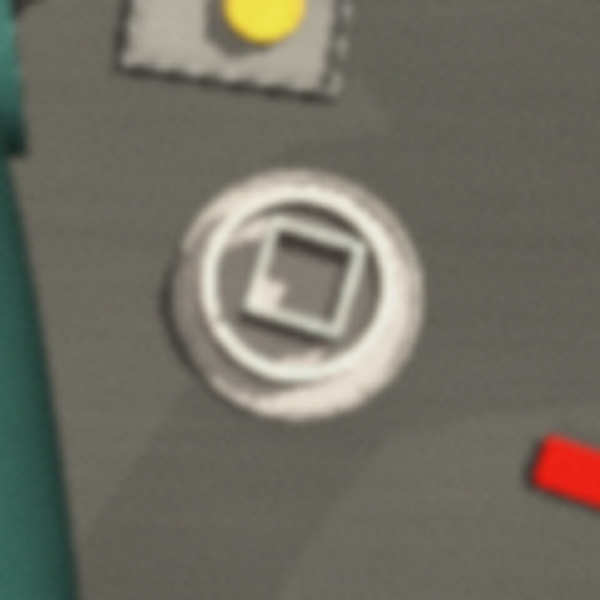

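Width 0.346 is 32.2 mm: the thin tube is held. Lift it above the look-alikes' height first.

>>> {"op": "drive_tool", "data": {"deltas": [[[0, 0, -0.003, 0, 0, 0], [0, 0, -0.008, 0, 0, 0], [0, 0, -0.016, 0, 0, 0], [0, 0, -0.024, 0, 0, 0], [0, 0, -0.028, 0, 0, 0], [0, 0, -0.028, 0, 0, 0], [0, 0, -0.024, 0, 0, 0], [0, 0, -0.008, 0, 0, 0]]]}}

```text
time_s: 26.68
eef_pos: [0.6473, 0.1144, 0.2313]
orientation: [0.813, 3.03, 0.003]
wrist_force: [-0.6, 0.1, -0.6]
grip_width: 0.348
```

```bash
python3 - <<'E'
from h import *
f=grab("top"); print(plane(f,[[381.3,220.6]],.084))
g=grab("side"); cv2.imwrite('pics/s15.png',g['img'][:,:,::-1])
plan([.474,-.150,.215],15,24)
E
```

```text
[[ 0.46984409 -0.12815445  0.084     ]]
pos [0.647  0.1143 0.2282] yaw 59.97 t 26.78 w 0.346 F [ 0.1  0.6 -2.3] q6 -0.91
row x24: [-0.00426 -0.01282  0.00055] rz 1.874
path [[0.634, 0.062], [0.613, 0.012], [0.587, -0.035], [0.554, -0.078], [0.517, -0.117], [0.474, -0.15]]
```

View pics/s15.png

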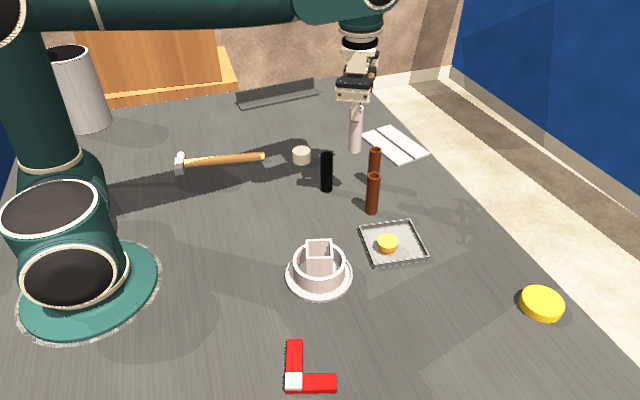

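>>> {"op": "drive_tool", "data": {"deltas": [[[-0.0043, -0.0128, 0.0005, 0, 0, 1.87], [-0.0043, -0.0128, 0.0005, 0, 0, 1.87], [-0.0043, -0.0128, 0.0005, 0, 0, 1.87], [-0.0043, -0.0128, 0.0005, 0, 0, 1.87], [-0.0043, -0.0128, 0.0005, 0, 0, 1.87], [-0.0043, -0.0128, 0.0005, 0, 0, 1.87], [-0.0043, -0.0128, 0.0005, 0, 0, 1.87], [-0.0043, -0.0128, 0.0005, 0, 0, 1.87]]]}}

```text
time_s: 27.45
eef_pos: [0.6127, 0.0104, 0.2226]
orientation: [1.207, 2.9, 0.0]
wrist_force: [-0.4, -0.5, -1.0]
grip_width: 0.348
```

>>> {"op": "drive_tool", "data": {"deltas": [[[-0.0043, -0.0128, 0.0005, 0, 0, 1.87], [-0.0043, -0.0128, 0.0005, 0, 0, 1.87], [-0.0043, -0.0128, 0.0005, 0, 0, 1.87], [-0.0043, -0.0128, 0.0005, 0, 0, 1.87], [-0.0043, -0.0128, 0.0005, 0, 0, 1.87], [-0.0043, -0.0128, 0.0005, 0, 0, 1.87], [-0.0043, -0.0128, 0.0005, 0, 0, 1.87], [-0.0043, -0.0128, 0.0005, 0, 0, 1.87]]]}}

```text
time_s: 28.12
eef_pos: [0.5538, -0.0796, 0.2186]
orientation: [1.574, 2.719, 0.0]
wrist_force: [-0.4, 0.0, -1.1]
grip_width: 0.346
```

>>> {"op": "drive_tool", "data": {"deltas": [[[-0.0043, -0.0128, 0.0005, 0, 0, 1.87], [-0.0043, -0.0128, 0.0005, 0, 0, 1.87], [-0.0043, -0.0128, 0.0005, 0, 0, 1.87], [-0.0043, -0.0128, 0.0005, 0, 0, 1.87], [-0.0043, -0.0128, 0.0005, 0, 0, 1.87], [-0.0043, -0.0128, 0.0005, 0, 0, 1.87], [-0.0043, -0.0128, 0.0005, 0, 0, 1.87], [0, 0, 0, 0, 0, 0]]]}}

```text
time_s: 28.78
eef_pos: [0.4841, -0.1442, 0.2153]
orientation: [1.875, 2.52, -0.001]
wrist_force: [0.1, 0.2, -1.2]
grip_width: 0.351
```

```bash
python3 - <<'E'
from h import *
g=grab("wrist","w16.png")
print(proj(g,[[.473,-.128,.084]]), proj(g,[[.473+.0389*np.cos(x),-.128+.0389*np.sin(x),.084] for x in np.radians([29.5,119.5,209.5,299.5])]).round().tolist())
plan([.473,-.128,.18],15,8)
E
```

```text
[[310.03552516 173.83699355]] [[351.0, 165.0], [300.0, 132.0], [270.0, 183.0], [319.0, 212.0]]
pos [ 0.4849 -0.1436  0.2154] yaw 16.83 t 28.83 w 0.346 F [ 0.6  0.1 -1.1] q6 -0.63
row x8: [ 0.00229 -0.00089  0.00443] rz 0.228
path [[0.479, -0.136], [0.473, -0.128]]
```

View pics/w16.png

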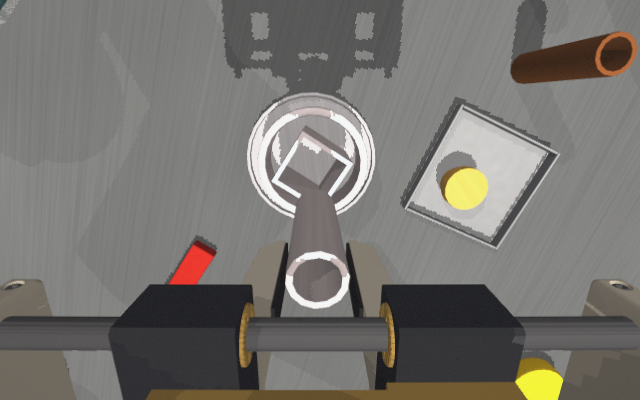

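The square rim corners are at (303,131), (353,162) and (273,182), so its centre is about (0.4742, -0.1268). Align above it.

>>> {"op": "drive_tool", "data": {"deltas": [[[0.0032, -0.0009, 0.003, 0, 0, 0], [0.0032, -0.0009, 0.003, 0, 0, 0], [0.0032, -0.0009, 0.003, 0, 0, 0], [0.0032, -0.0009, 0.003, 0, 0, 0], [0.0032, -0.0009, 0.003, 0, 0, 0], [0.0032, -0.0009, 0.003, 0, 0, 0], [0, 0, 0.003, 0, 0, 0], [0, 0, 0, 0, 0, 0]]]}}

```text
time_s: 29.5
eef_pos: [0.4748, -0.1258, 0.1935]
orientation: [-1.869, -2.525, 0.0]
wrist_force: [0.0, -1.1, -1.7]
grip_width: 0.349
```

```bash
python3 - <<'E'
from h import *
g=grab("side"); cv2.imwrite('pics/s17.png',cv2.resize(g['img'][170:320,240:440,::-1],None,fx=4,fy=4))
plan([.4742,-.1268,.18],yaw(),8)
E
```

```text
pos [ 0.4749 -0.126   0.1938] yaw 16.97 t 29.55 w 0.344 F [-0.3  0.7 -0.3] q6 -0.61
row x8: [-7.00e-05 -1.10e-04  1.73e-03] rz -0.0
path [[0.475, -0.126], [0.474, -0.127]]
```

View pics/s17.png

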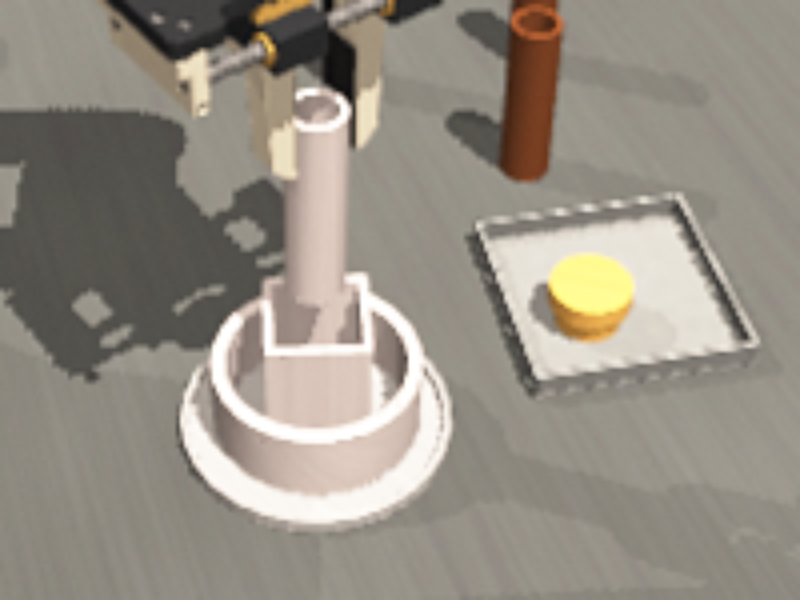

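Aligned over the square bore; lower it.

>>> {"op": "drive_tool", "data": {"deltas": [[[-0.0005, -0.0005, 0.004, 0, 0, 0], [0, -0.0004, 0.005, 0, 0, 0], [0, 0, 0.005, 0, 0, 0], [0, 0, 0.005, 0, 0, 0], [0, 0, 0.005, 0, 0, 0], [0, 0, 0.005, 0, 0, 0], [0, 0, 0.005, 0, 0, 0], [0, 0, 0.004, 0, 0, 0]]]}}

```text
time_s: 30.22
eef_pos: [0.4742, -0.1268, 0.1555]
orientation: [-1.87, -2.524, 0.0]
wrist_force: [-0.3, -0.4, -1.2]
grip_width: 0.344
```

>>> {"op": "drive_tool", "data": {"deltas": [[[0, 0, 0.006, 0, 0, 0], [0, 0, 0.007, 0, 0, 0], [0, 0, 0.008, 0, 0, 0], [0, 0, 0.008, 0, 0, 0], [0, 0, 0.008, 0, 0, 0], [0, 0, 0.008, 0, 0, 0], [0, 0, 0.007, 0, 0, 0], [0, 0, 0.005, 0, 0, 0]]]}}

```text
time_s: 30.88
eef_pos: [0.474, -0.1268, 0.098]
orientation: [-1.869, -2.524, 0.0]
wrist_force: [0.3, 0.5, -1.0]
grip_width: 0.351
```

>>> {"op": "drive_tool", "data": {"deltas": [[[0, 0, 0.001, 0, 0, 0], [0, 0, 0.001, 0, 0, 0], [0, 0, 0.001, 0, 0, 0], [0, 0, 0.0005, 0, 0, 0], [0, 0, 0.0005, 0, 0, 0], [0, 0, 0, 0, 0, 0], [0, 0, 0, 0, 0, 0], [0, 0, 0, 0, 0, 0]]]}}

```text
time_s: 31.55
eef_pos: [0.4743, -0.1269, 0.0953]
orientation: [1.87, 2.524, 0.0]
wrist_force: [0.7, -0.2, -2.5]
grip_width: 0.35
```

>>> {"op": "drive_tool", "data": {"deltas": [[[0, 0, 0.0005, 0, 0, 0], [0, 0, 0.0005, 0, 0, 0], [0, 0, 0.0005, 0, 0, 0], [0, 0, 0, 0, 0, 0], [0, 0, 0, 0, 0, 0], [0, 0, 0, 0, 0, 0], [0, 0, 0, 0, 0, 0], [0, 0, 0, 0, 0, 0]]]}}

```text
time_s: 32.22
eef_pos: [0.4742, -0.1269, 0.0937]
orientation: [1.87, 2.525, -0.0]
wrist_force: [0.1, 0.2, -1.2]
grip_width: 0.346
```

>>> {"op": "drive_tool", "data": {"deltas": [[[0, 0, 0.0005, 0, 0, 0], [0, 0, 0.0005, 0, 0, 0], [0, 0, 0.0005, 0, 0, 0], [0, 0, 0, 0, 0, 0], [0, 0, 0, 0, 0, 0], [0, 0, 0, 0, 0, 0], [0, 0, 0, 0, 0, 0], [0, 0, 0, 0, 0, 0]]]}}

```text
time_s: 32.88
eef_pos: [0.4743, -0.1269, 0.0922]
orientation: [1.87, 2.525, 0.0]
wrist_force: [-1.3, 0.1, 0.0]
grip_width: 0.346
```

>>> {"op": "drive_tool", "data": {"deltas": [[[0, 0, 0.0004, 0, 0, 0], [0, 0, 0.0004, 0, 0, 0], [0, 0, 0, 0, 0, 0], [0, 0, 0, 0, 0, 0], [0, 0, 0, 0, 0, 0], [0, 0, 0, 0, 0, 0], [0, 0, 0, 0, 0, 0], [0, 0, 0, 0, 0, 0]]]}}

```text
time_s: 33.55
eef_pos: [0.4745, -0.127, 0.0921]
orientation: [1.869, 2.524, 0.0]
wrist_force: [-2.3, 0.3, 7.2]
grip_width: 0.347
```

Contact at the expected height. Release and retreat.

>>> {"op": "drive_tool", "data": {"deltas": [[[0, 0, 0, 0, 0, 0], [0, 0, 0, 0, 0, 0], [0, 0, 0, 0, 0, 0], [0, 0, 0, 0, 0, 0], [0, 0, 0, 0, 0, 0], [0, 0, 0, 0, 0, 0], [0, 0, 0, 0, 0, 0], [0, 0, 0, 0, 0, 0]]], "grip": 0.4}}

```text
time_s: 34.22
eef_pos: [0.4742, -0.1268, 0.0913]
orientation: [-1.87, -2.525, 0.0]
wrist_force: [-0.6, -0.2, -0.2]
grip_width: 0.598
```

>>> {"op": "drive_tool", "data": {"deltas": [[[0, 0, -0.004, 0, 0, 0], [0, 0, -0.01, 0, 0, 0], [0, 0, -0.015, 0, 0, 0], [0, 0, -0.02, 0, 0, 0], [0, 0, -0.025, 0, 0, 0], [0, 0, -0.025, 0, 0, 0], [0, 0, -0.015, 0, 0, 0], [0, 0, 0, 0, 0, 0]]]}}

```text
time_s: 34.88
eef_pos: [0.4753, -0.1272, 0.21]
orientation: [1.867, 2.521, 0.003]
wrist_force: [-0.1, -0.3, 1.2]
grip_width: 0.598
```

```bash
python3 - <<'E'
from h import *
g=grab("wrist","w18.png"); print(proj(g,[[.4743,-.1269,.119]]))
plan([.565,.280,.20],60,40)
E
```

```text
[[314.87630136 205.35216105]]
pos [ 0.4748 -0.127   0.2078] yaw 16.96 t 34.93 w 0.598 F [-0.4  0.2 -0.5] q6 -0.61
row x40: [0.0068  0.00823 0.00019] rz -1.076
path [[0.497, -0.091], [0.517, -0.053], [0.534, -0.014], [0.548, 0.027], [0.559, 0.068], [0.566, 0.11], [0.571, 0.152], [0.572, 0.195], [0.57, 0.238], [0.565, 0.28]]
```

View pics/w18.png

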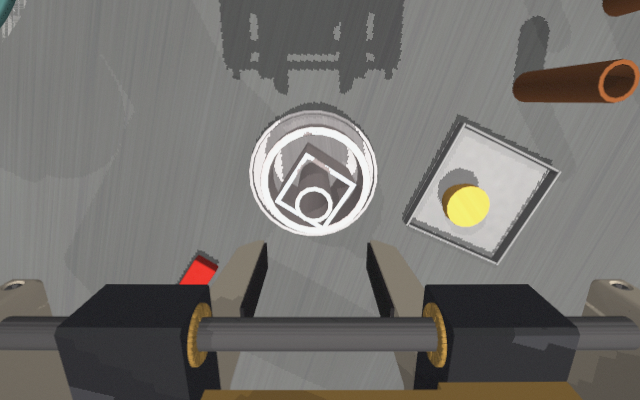

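The thin tube stands at (314,204), 1 px from the prediction. Now to the cap.

```bash
python3 - <<'E'
from h import *
plan([.566,.314,.19],29,24)
E
```

```text
pos [ 0.4748 -0.127   0.2078] yaw 16.96 t 34.93 w 0.598 F [-0.4  0.2 -0.5] q6 -0.61
row x24: [0.01551 0.01062 0.00074] rz -0.502
path [[0.496, -0.055], [0.516, 0.018], [0.532, 0.091], [0.546, 0.165], [0.557, 0.239], [0.566, 0.314]]
```

>>> {"op": "drive_tool", "data": {"deltas": [[[0.0155, 0.0106, 0.0005, 0, 0, -0.5], [0.0155, 0.0106, 0.0005, 0, 0, -0.5], [0.0155, 0.0106, 0.0005, 0, 0, -0.5], [0.0155, 0.0106, 0.0005, 0, 0, -0.5], [0.0155, 0.0106, 0.0005, 0, 0, -0.5], [0.0155, 0.0106, 0.0005, 0, 0, -0.5], [0.0155, 0.0106, 0.0005, 0, 0, -0.5], [0.0155, 0.0106, 0.0005, 0, 0, -0.5]]], "grip": 0}}

```text
time_s: 35.6
eef_pos: [0.5146, 0.0187, 0.2005]
orientation: [-1.779, -2.588, 0.001]
wrist_force: [0.5, -0.8, -0.5]
grip_width: 0.998
```

>>> {"op": "drive_tool", "data": {"deltas": [[[0.0155, 0.0106, 0.0005, 0, 0, -0.5], [0.0155, 0.0106, 0.0005, 0, 0, -0.5], [0.0155, 0.0106, 0.0005, 0, 0, -0.5], [0.0155, 0.0106, 0.0005, 0, 0, -0.5], [0.0155, 0.0106, 0.0005, 0, 0, -0.5], [0.0155, 0.0106, 0.0005, 0, 0, -0.5], [0.0155, 0.0106, 0.0005, 0, 0, -0.5], [0.0155, 0.0106, 0.0005, 0, 0, -0.5]]]}}

```text
time_s: 36.27
eef_pos: [0.5449, 0.1657, 0.1964]
orientation: [-1.688, -2.649, 0.002]
wrist_force: [-0.9, -1.3, -0.2]
grip_width: 1.0
```

>>> {"op": "drive_tool", "data": {"deltas": [[[0.0155, 0.0106, 0.0005, 0, 0, -0.5], [0.0155, 0.0106, 0.0005, 0, 0, -0.5], [0.0155, 0.0106, 0.001, 0, 0, -0.5], [0.0155, 0.0106, 0.005, 0, 0, -0.5], [0.0155, 0.0106, 0.01, 0, 0, -0.5], [0.0155, 0.0106, 0.01, 0, 0, -0.5], [0.0155, 0.0106, 0.01, 0, 0, -0.5], [0, 0, 0, 0, 0, 0]]]}}

```text
time_s: 36.93
eef_pos: [0.5622, 0.297, 0.1568]
orientation: [-1.603, -2.699, 0.005]
wrist_force: [-0.6, -0.5, 0.5]
grip_width: 0.998
```

```bash
python3 - <<'E'
from h import *
g=grab("wrist","w19.png"); print(proj(g,[[.566,.315,.036]]))
plan([.566,.314,.13],29,8)
E
```

```text
[[329.99483448 181.4500862 ]]
pos [0.5624 0.2958 0.158 ] yaw 28.54 t 36.98 w 1.001 F [-0.5  0.1  0.2] q6 -0.05
row x8: [0.00178 0.00149 0.0035 ] rz -0.057
path [[0.564, 0.305], [0.566, 0.314]]
```

View pics/w19.png

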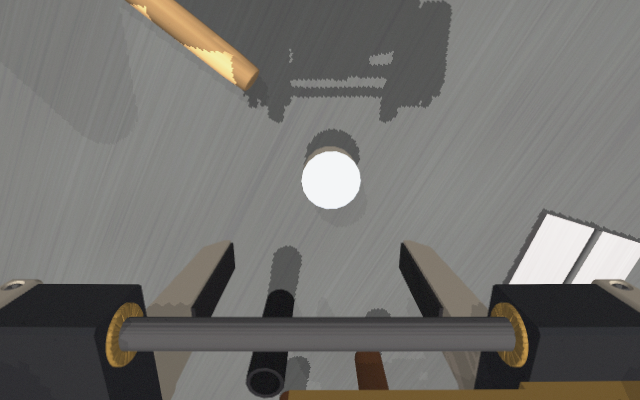

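The cap is at (331,180), about 1 mm from the prediction. Align and descend.

>>> {"op": "drive_tool", "data": {"deltas": [[[0.0033, 0.0026, 0.005, 0, 0, 0], [0.0033, 0.0026, 0.008, 0, 0, 0], [0.0033, 0.0026, 0.01, 0, 0, 0], [0.0033, 0.0026, 0.01, 0, 0, 0], [0.0033, 0.0026, 0.01, 0, 0, 0], [0, 0, 0.012, 0, 0, 0], [0, 0, 0.012, 0, 0, 0], [0, 0, 0.01, 0, 0, 0]]]}}

```text
time_s: 37.65
eef_pos: [0.5665, 0.3155, 0.0815]
orientation: [-1.607, -2.699, 0.002]
wrist_force: [-0.1, -0.2, -0.2]
grip_width: 0.997
```

```bash
python3 - <<'E'
from h import *
g=grab("wrist","w20.png")
plan([.566,.3165,.006],28.5,8)
E
```

```text
pos [0.5658 0.3151 0.0795] yaw 28.45 t 37.7 w 0.999 F [-0.3  0.6 -2.8] q6 -0.03
row x8: [0.00014 0.0001  0.00919] rz -0.006
path [[0.566, 0.316], [0.566, 0.316]]
```

View pics/w20.png

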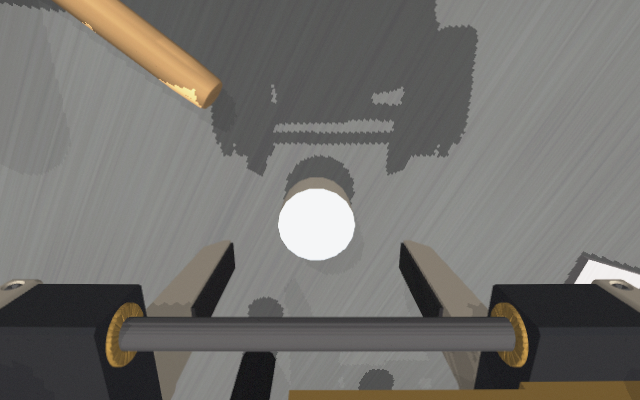

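>>> {"op": "drive_tool", "data": {"deltas": [[[0.0004, 0.0004, 0.008, 0, 0, 0], [0.0004, 0.0004, 0.01, 0, 0, 0], [0.0004, 0, 0.011, 0, 0, 0], [0, 0, 0.011, 0, 0, 0], [0, 0, 0.011, 0, 0, 0], [0, 0, 0.011, 0, 0, 0], [0, 0, 0.008, 0, 0, 0], [0, 0, 0.003, 0, 0, 0]]]}}

```text
time_s: 38.37
eef_pos: [0.5664, 0.3169, 0.0085]
orientation: [-1.607, -2.698, 0.002]
wrist_force: [-0.1, -0.4, -0.1]
grip_width: 0.998
```

```bash
python3 - <<'E'
from h import *
plan([.566,.3165,.006],28.5,8)
E
```

```text
pos [0.5664 0.3169 0.0085] yaw 28.45 t 38.37 w 0.998 F [-0.1 -0.4 -0.1] q6 -0.03
row x8: [-2.0e-05 -7.0e-05  3.1e-04] rz -0.006
path [[0.566, 0.317], [0.566, 0.316]]
```

>>> {"op": "drive_tool", "data": {"deltas": [[[0, 0, 0, 0, 0, 0], [0, 0, 0, 0, 0, 0], [0, 0, 0, 0, 0, 0], [0, 0, 0, 0, 0, 0], [0, 0, 0, 0, 0, 0], [0, 0, 0, 0, 0, 0], [0, 0, 0, 0, 0, 0], [0, 0, 0, 0, 0, 0]]], "grip": 1, "force": 12}}

```text
time_s: 39.03
eef_pos: [0.5671, 0.3172, 0.0107]
orientation: [1.607, 2.699, 0.0]
wrist_force: [0.8, 0.0, 3.2]
grip_width: 0.588
```

>>> {"op": "drive_tool", "data": {"deltas": [[[0, 0, -0.003, 0, 0, 0], [0, 0, -0.01, 0, 0, 0], [0, 0, -0.02, 0, 0, 0], [0, 0, -0.03, 0, 0, 0], [0, 0, -0.035, 0, 0, 0], [0, 0, -0.035, 0, 0, 0], [0, 0, -0.035, 0, 0, 0], [0, 0, -0.02, 0, 0, 0]]]}}

```text
time_s: 39.7
eef_pos: [0.5674, 0.3174, 0.2039]
orientation: [1.606, 2.697, 0.006]
wrist_force: [1.1, 0.2, -0.2]
grip_width: 0.583
```

```bash
python3 - <<'E'
from h import *
g=grab("wrist","w21.png"); h=grab("side","s21.png")
plan([.474,-.126,.205],10,40)
plan([.480,-.126,.205],10,32)
E
```

```text
pos [0.568  0.3177 0.204 ] yaw 28.45 t 39.8 w 0.588 F [-0.2  0.7 -0.4] q6 -0.03
row x40: [-9.72e-03 -5.94e-03 -2.00e-05] rz 0.461
path [[0.565, 0.272], [0.561, 0.227], [0.555, 0.182], [0.548, 0.137], [0.539, 0.092], [0.529, 0.048], [0.517, 0.004], [0.504, -0.04], [0.49, -0.083], [0.474, -0.126]]
pos [0.568  0.3177 0.204 ] yaw 28.45 t 39.8 w 0.588 F [-0.2  0.7 -0.4] q6 -0.03
row x32: [-1.22e-02 -7.26e-03 -3.00e-05] rz 0.577
path [[0.565, 0.261], [0.56, 0.204], [0.552, 0.148], [0.542, 0.092], [0.53, 0.037], [0.515, -0.018], [0.499, -0.072], [0.48, -0.126]]
```

View pics/w21.png

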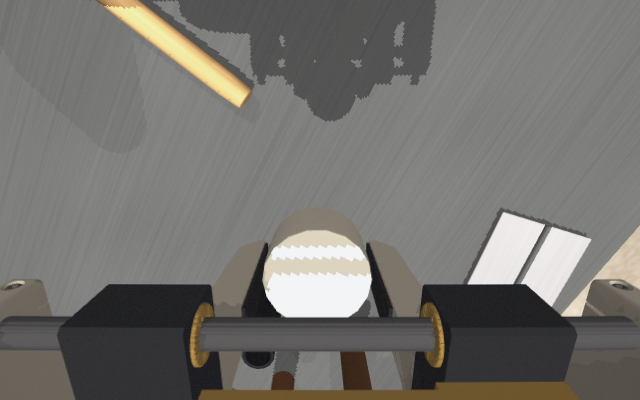

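View pics/s21.png

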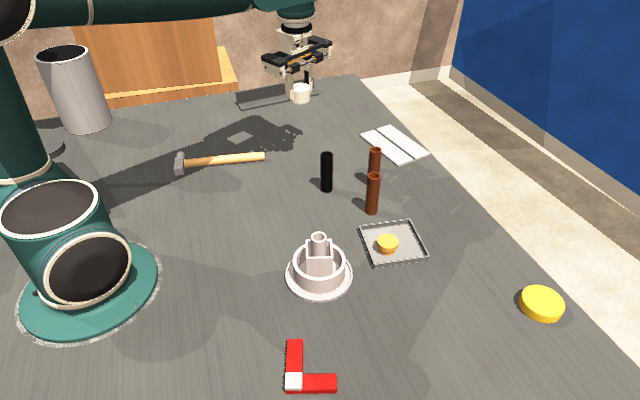

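The side view shows the stack standing upright and the cap held level. Check how the cap sits within the grip and compute the path.

```bash
python3 - <<'E'
from h import *
g=grab("wrist"); s=monitor.observe(); z=s['eef_pos'][2]-.0107+.036
# centre from w20 view
a=np.radians(np.arange(0,360,10))
def ell(dx):
    Rm=R.from_rotvec(s['orientation']).as_matrix(); 
    P=s['eef_pos']+np.c_[dx+.027*np.cos(a),.027*np.sin(a),0*a-.0253]@Rm.T; q=proj(g,P); return q.min(0).round(1),q.max(0).round(1)
for dx in(-.004,-.002,0,.002,.004): print(dx,ell(dx))
m=(g['img'].min(2)>150)
print(m[200:330,318].nonzero()[0][[0,-1]]+200)
plan([.4743,-.1269,.205],16,32)
E
```

```text
-0.004 (array([261. , 233.2]), array([368.4, 328. ]))
-0.002 (array([260.8, 229.4]), array([368.6, 324.8]))
0 (array([260.6, 225.4]), array([368.7, 321.6]))
0.002 (array([260.4, 221.5]), array([368.9, 318.4]))
0.004 (array([260.2, 217.5]), array([369.1, 315.1]))
[230 316]
pos [0.5674 0.3174 0.201 ] yaw 28.45 t 39.85 w 0.588 F [-0.5  0.1 -1.3] q6 -0.03
row x32: [-0.01175 -0.008   -0.00013] rz 0.389
path [[0.561, 0.261], [0.553, 0.205], [0.544, 0.149], [0.533, 0.093], [0.521, 0.037], [0.507, -0.018], [0.491, -0.073], [0.474, -0.127]]
```

>>> {"op": "drive_tool", "data": {"deltas": [[[-0.0117, -0.008, 0, 0, 0, 0.39], [-0.0117, -0.008, 0, 0, 0, 0.39], [-0.0117, -0.008, 0, 0, 0, 0.39], [-0.0117, -0.008, 0, 0, 0, 0.39], [-0.0117, -0.008, 0, 0, 0, 0.39], [-0.0117, -0.008, 0, 0, 0, 0.39], [-0.0117, -0.008, 0, 0, 0, 0.39], [-0.0117, -0.008, 0, 0, 0, 0.39]]]}}

```text
time_s: 40.52
eef_pos: [0.5523, 0.2032, 0.1984]
orientation: [1.681, 2.654, 0.0]
wrist_force: [-0.1, 0.7, 0.4]
grip_width: 0.588
```

>>> {"op": "drive_tool", "data": {"deltas": [[[-0.0117, -0.008, 0, 0, 0, 0.39], [-0.0117, -0.008, 0, 0, 0, 0.39], [-0.0117, -0.008, 0, 0, 0, 0.39], [-0.0117, -0.008, 0, 0, 0, 0.39], [-0.0117, -0.008, 0, 0, 0, 0.39], [-0.0117, -0.008, 0, 0, 0, 0.39], [-0.0117, -0.008, 0, 0, 0, 0.39], [-0.0117, -0.008, 0, 0, 0, 0.39]]]}}

```text
time_s: 41.18
eef_pos: [0.5318, 0.0918, 0.1983]
orientation: [1.753, 2.607, -0.0]
wrist_force: [-0.2, -0.2, -1.6]
grip_width: 0.587
```

>>> {"op": "drive_tool", "data": {"deltas": [[[-0.0117, -0.008, 0, 0, 0, 0.39], [-0.0117, -0.008, 0, 0, 0, 0.39], [-0.0117, -0.008, 0, 0, 0, 0.39], [-0.0117, -0.008, 0, 0, 0, 0.39], [-0.0117, -0.008, 0, 0, 0, 0.39], [-0.0117, -0.008, 0, 0, 0, 0.39], [-0.0117, -0.008, 0, 0, 0, 0.39], [-0.0117, -0.008, 0, 0, 0, 0.39]]]}}

```text
time_s: 41.85
eef_pos: [0.5052, -0.0183, 0.1984]
orientation: [1.823, 2.558, 0.0]
wrist_force: [-0.1, -0.8, -0.5]
grip_width: 0.587
```

>>> {"op": "drive_tool", "data": {"deltas": [[[-0.0117, -0.008, 0, 0, 0, 0.39], [-0.0117, -0.008, 0, 0, 0, 0.39], [-0.0117, -0.008, 0, 0, 0, 0.39], [-0.0117, -0.008, 0, 0, 0, 0.39], [-0.0117, -0.008, 0, 0, 0, 0.39], [-0.0117, -0.008, 0, 0, 0, 0.39], [0, 0, 0, 0, 0, 0], [0, 0, 0, 0, 0, 0]]]}}

```text
time_s: 42.52
eef_pos: [0.4815, -0.0994, 0.1984]
orientation: [1.876, 2.52, 0.0]
wrist_force: [-0.5, 1.4, -0.4]
grip_width: 0.589
```

```bash
python3 - <<'E'
from h import *
plan([.4743,-.1269,.165],yaw(),16)
g=grab("side","s22.png"); cv2.imwrite('pics/s22.png',cv2.resize(g['img'][150:320,220:440,::-1],None,fx=3.5,fy=3.5))
E
```

```text
pos [ 0.4815 -0.0994  0.1984] yaw 16.67 t 42.52 w 0.589 F [-0.5  1.4 -0.4] q6 -0.55
row x16: [-0.00152 -0.00093  0.00209] rz -0.0
path [[0.48, -0.106], [0.478, -0.113], [0.476, -0.12], [0.474, -0.127]]
```

View pics/s22.png

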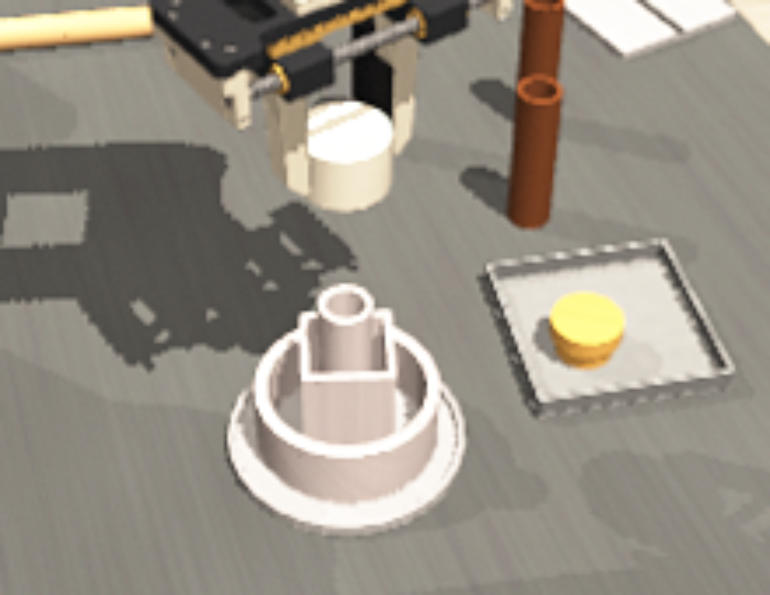

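>>> {"op": "drive_tool", "data": {"deltas": [[[-0.0032, -0.0021, 0.004, 0, 0, 0], [-0.0032, -0.0021, 0.006, 0, 0, 0], [-0.0032, -0.0021, 0.007, 0, 0, 0], [-0.0032, -0.0021, 0.007, 0, 0, 0], [-0.0032, -0.0021, 0.007, 0, 0, 0], [-0.0032, -0.0021, 0.007, 0, 0, 0], [-0.0031, -0.0023, 0.006, 0, 0, 0], [0, 0, 0.004, 0, 0, 0]]]}}

```text
time_s: 43.23
eef_pos: [0.4736, -0.1249, 0.1493]
orientation: [-1.874, -2.52, 0.001]
wrist_force: [0.2, 0.5, -0.8]
grip_width: 0.589
```

```bash
python3 - <<'E'
from h import *
plan([.4737,-.125,.11],yaw(),16)
g=grab("side"); cv2.imwrite('pics/s23.png',cv2.resize(g['img'][190:310,250:410,::-1],None,fx=5,fy=5,interpolation=cv2.INTER_CUBIC))
w=grab("wrist","w23.png"); print(proj(g,[[.4743,-.1269,.119],[.4743,-.1269,.139]]))
E
```

```text
pos [ 0.4736 -0.1249  0.1493] yaw 16.73 t 43.23 w 0.589 F [ 0.2  0.5 -0.8] q6 -0.6
row x16: [-1.00e-05  0.00e+00  2.45e-03] rz -0.0
path [[0.474, -0.125], [0.474, -0.125], [0.474, -0.125], [0.474, -0.125]]
[[318.80399752 235.73438731]
 [318.72725774 228.54349846]]
```

View pics/s23.png

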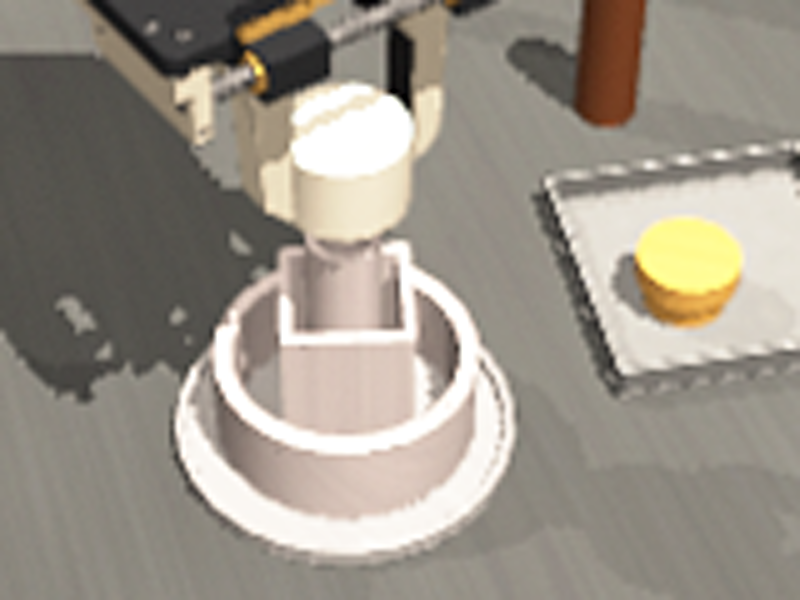

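View pics/w23.png

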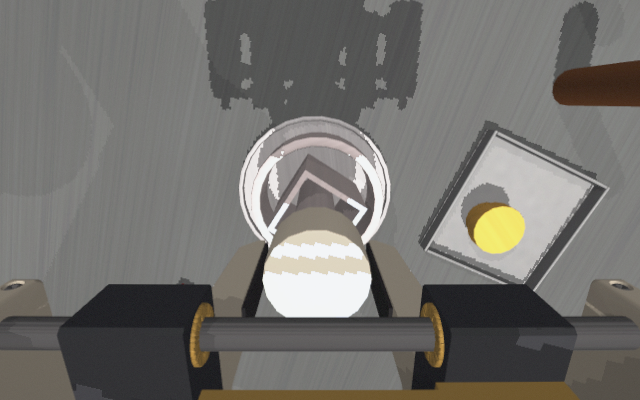

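The cap's right edge is at column 412 in the crop, with the left partly hidden by a finger. That puts its centre near 342, against 344 for the tube, so they are aligned. Lower gently.

>>> {"op": "drive_tool", "data": {"deltas": [[[0, 0, 0.002, 0, 0, 0], [0, 0, 0.003, 0, 0, 0], [0, 0, 0.004, 0, 0, 0], [0, 0, 0.004, 0, 0, 0], [0, 0, 0.004, 0, 0, 0], [0, 0, 0.004, 0, 0, 0], [0, 0, 0.003, 0, 0, 0], [0, 0, 0.002, 0, 0, 0]]]}}

```text
time_s: 44.0
eef_pos: [0.4739, -0.1243, 0.1238]
orientation: [-1.874, -2.521, 0.0]
wrist_force: [1.3, -0.2, 0.2]
grip_width: 0.587
```

>>> {"op": "drive_tool", "data": {"deltas": [[[0, 0, 0.002, 0, 0, 0], [0, 0, 0.003, 0, 0, 0], [0, 0, 0.003, 0, 0, 0], [0, 0, 0.003, 0, 0, 0], [0, 0, 0.003, 0, 0, 0], [0, 0, 0.002, 0, 0, 0], [0, 0, 0.001, 0, 0, 0], [0, 0, 0, 0, 0, 0]]]}}

```text
time_s: 44.67
eef_pos: [0.4739, -0.1243, 0.1071]
orientation: [-1.874, -2.521, 0.0]
wrist_force: [-0.2, -0.3, 0.7]
grip_width: 0.587
```

>>> {"op": "drive_tool", "data": {"deltas": [[[0, 0, 0.001, 0, 0, 0], [0, 0, 0.001, 0, 0, 0], [0, 0, 0.001, 0, 0, 0], [0, 0, 0.001, 0, 0, 0], [0, 0, 0.001, 0, 0, 0], [0, 0, 0, 0, 0, 0], [0, 0, 0, 0, 0, 0], [0, 0, 0, 0, 0, 0]]]}}

```text
time_s: 45.33
eef_pos: [0.474, -0.1243, 0.1024]
orientation: [1.874, 2.521, 0.0]
wrist_force: [0.2, -0.1, 0.2]
grip_width: 0.587
```

>>> {"op": "drive_tool", "data": {"deltas": [[[0, 0, 0.0005, 0, 0, 0], [0, 0, 0.0005, 0, 0, 0], [0, 0, 0.0005, 0, 0, 0], [0, 0, 0, 0, 0, 0], [0, 0, 0, 0, 0, 0], [0, 0, 0, 0, 0, 0], [0, 0, 0, 0, 0, 0], [0, 0, 0, 0, 0, 0]]]}}

```text
time_s: 46.0
eef_pos: [0.474, -0.1244, 0.1009]
orientation: [1.874, 2.521, -0.0]
wrist_force: [-0.3, -0.6, -0.5]
grip_width: 0.583
```

>>> {"op": "drive_tool", "data": {"deltas": [[[0, 0, 0.0005, 0, 0, 0], [0, 0, 0.0005, 0, 0, 0], [0, 0, 0.0003, 0, 0, 0], [0, 0, 0, 0, 0, 0], [0, 0, 0, 0, 0, 0], [0, 0, 0, 0, 0, 0], [0, 0, 0, 0, 0, 0], [0, 0, 0, 0, 0, 0]]]}}

```text
time_s: 46.67
eef_pos: [0.4741, -0.1244, 0.0996]
orientation: [1.874, 2.521, 0.0]
wrist_force: [-0.3, 0.6, 1.3]
grip_width: 0.586
```

>>> {"op": "drive_tool", "data": {"deltas": [[[0, 0, 0.0004, 0, 0, 0], [0, 0, 0.0003, 0, 0, 0], [0, 0, 0, 0, 0, 0], [0, 0, 0, 0, 0, 0], [0, 0, 0, 0, 0, 0], [0, 0, 0, 0, 0, 0], [0, 0, 0, 0, 0, 0], [0, 0, 0, 0, 0, 0]]]}}

```text
time_s: 47.33
eef_pos: [0.4743, -0.1244, 0.0995]
orientation: [1.874, 2.521, 0.0]
wrist_force: [-1.7, 0.5, 7.9]
grip_width: 0.584
```

Contact at 0.0995, against 0.0997 expected. Release slowly and retreat straight up.

>>> {"op": "drive_tool", "data": {"deltas": [[[0, 0, -0.0005, 0, 0, 0], [0, 0, 0, 0, 0, 0], [0, 0, 0, 0, 0, 0], [0, 0, 0, 0, 0, 0], [0, 0, 0, 0, 0, 0], [0, 0, 0, 0, 0, 0], [0, 0, 0, 0, 0, 0], [0, 0, 0, 0, 0, 0]]], "grip": 0.1}}

```text
time_s: 48.0
eef_pos: [0.474, -0.1243, 0.0993]
orientation: [-1.874, -2.521, -0.0]
wrist_force: [-0.1, -0.5, -0.5]
grip_width: 0.896
```

>>> {"op": "drive_tool", "data": {"deltas": [[[0, 0, -0.003, 0, 0, 0], [0, 0, -0.008, 0, 0, 0], [0, 0, -0.012, 0, 0, 0], [0, 0, -0.018, 0, 0, 0], [0, 0, -0.022, 0, 0, 0], [0, 0, -0.022, 0, 0, 0], [0, 0, -0.02, 0, 0, 0], [0, 0, -0.01, 0, 0, 0]]]}}

```text
time_s: 48.67
eef_pos: [0.4746, -0.1245, 0.2183]
orientation: [1.872, 2.518, 0.002]
wrist_force: [0.1, 0.6, 0.9]
grip_width: 0.897
```

```bash
python3 - <<'E'
from h import *
w=grab("wrist","w24.png"); g=grab("side"); cv2.imwrite('pics/s24.png',cv2.resize(g['img'][130:400,170:470,::-1],None,fx=2.2,fy=2.2,interpolation=cv2.INTER_CUBIC))
cv2.imwrite('pics/s24b.png',cv2.resize(g['img'][190:310,250:410,::-1],None,fx=5,fy=5,interpolation=cv2.INTER_CUBIC))
E
```

```text
(no output)
```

View pics/w24.png

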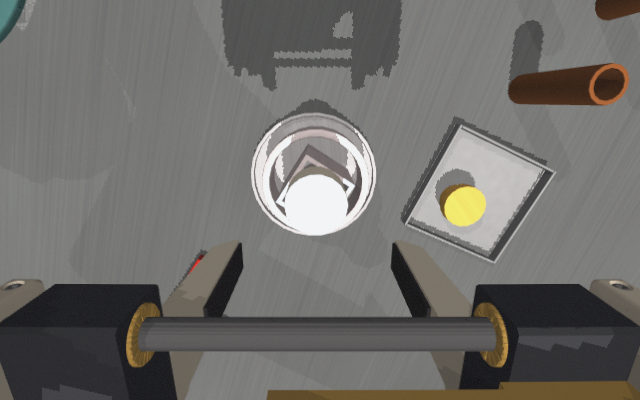

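View pics/s24b.png

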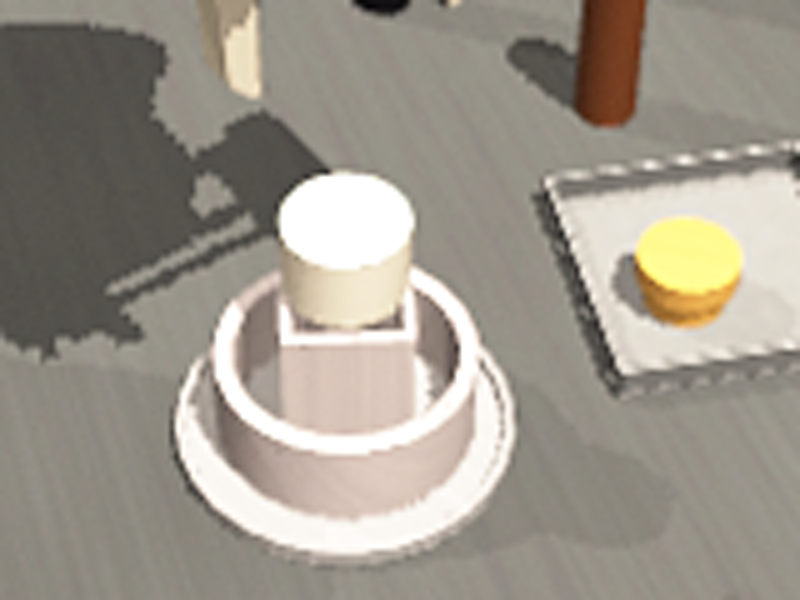

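The cap sits level with its top centre at about (319.3,234.2) in the side image. One last look at the bystanders and numbers.

```bash
python3 - <<'E'
from h import *
g=grab("side","s25.png"); print(proj(g,[[.4743,-.1269,.125],[.4743,-.1269,.089]]))
o=cv2.imread('pics/side0.png').astype(int); n=cv2.imread('pics/s25.png').astype(int)
def c(I,f): ys,xs=np.nonzero(f(I)); return xs.mean().round(1),ys.mean().round(1),len(xs)
red=lambda I:(I[...,2]>150)&(I[...,1]<60)&(I[...,0]<60)
yel=lambda I:(I[230:260,370:405,2]>150)&(I[230:260,370:405,0]<80)
ham=lambda I:(I[145:180,205:270,2]-I[145:180,205:270,0]>50)
for f in(red,yel,ham): print(c(o,f),c(n,f))
s=monitor.observe(); print(s['time_s'],s['eef_pos'],np.abs(s['joint_velocities']).max())
E
```

```text
[[318.78120569 233.59902644]
 [318.91510416 246.13979049]]
(np.float64(304.1), np.float64(373.1), 458) (np.float64(306.3), np.float64(378.2), 313)
(np.float64(16.1), np.float64(20.1), 78) (np.float64(15.5), np.float64(20.1), 77)
(np.float64(31.6), np.float64(13.1), 441) (np.float64(28.7), np.float64(13.7), 372)
48.8167 [ 0.47420672 -0.1243912   0.2148861 ] 0.03378495763584611
```

View pics/s25.png

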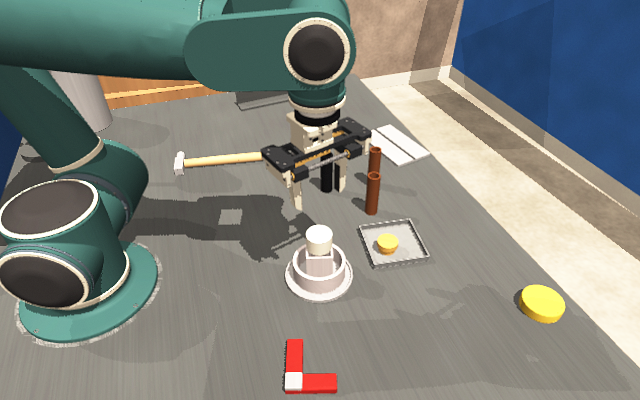

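The stack is upright with the cap fully down and level. The hammer, magnet and tray with coupling are where they began; the mask counts differ only through shadow and the arm covering the hammer's end. Hand in.

```bash
python3 -c "
from rig import robot
print(robot.sign_off())"
```

```text
the job is handed in; nothing more can be done
None
```

All four pieces are packed in the order asked: ring flat in the dish, square tube in the ring, thin aluminium tube in the square tube, cap over the thin tube. I set each piece down to a light touch before letting go and handed the job in at about 49 s.

**Final checks:**
- **Touch-down heights:** every piece touched down within 1 mm of the expected height, with contact forces of about 8 to 18 N. The cap's contact came at 0.0995 m, against 0.0997 m computed.
- **Cap:** the side camera shows it fully down and level, with its top centre within 1 px of the predicted place. The stack is upright and the gripper was well clear above it.
- **Bystanders:** the coupling's colour mask moved by less than 1 px. The hammer and magnet masks shifted 3 to 5 px and lost pixels. I put this down to shadow, and to the arm covering the hammer's end, because both look unmoved in the picture. I did not re-measure either one.
- **Look-alikes:** the black and brown tubes were not touched and are still standing.
- **Camera disagreement:** the top camera placed things about 2 mm off from the wrist camera and the gripped positions. I used the latter, and the fits had enough room for it.

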